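# Turn over the dish that still rests lid up

## Robot

A 6-joint arm with a two-finger parallel gripper is mounted at the origin on a cart in front of the work surface, level with it; the furniture and walls round the work are solid. World frame = base frame: x ahead of the robot, y to its left, z up, the work surface at z = 0. Lengths are in mm, angles in rad, forces in N, time in s.
With the tool pointing down it reaches from about 350 to 875 mm from the base axis. Payload 4.2 kg.
Tool frame: the origin (TCP) lies at the very end of the fingers, on their centre line; the grasp point (between the pads) lies 19 mm behind it (arm.grasp_offset is the distance from the TCP to the grasp point, in mm); z points along the fingers, y is the direction in which the jaws open and shut (so a half turn about z gives the same grasp; the last joint's range is limited). The gripper opens to 85 mm and grips with 20 to 120 N. Pads are 22 mm wide; open, the fingers measure 114 mm over their backs; the gripper's body (76 mm by 85 mm) begins 54 mm behind the grasp point. The pads swing forward as they close: fully open they stand 13 mm farther back than shut.
Start: joints at [-1.052, 0.385, 0.008, 0, -1.194, -0.259], TCP at [160.571, -604, 231.312] pointing down, gripper open.
Joint ranges: [-3.14, 3.14], [-1.21, 2.06], [-1.07, 1.41], [-3.16, 2.05], [-2.99, -0.16], [-3.1, 3.1]. Speed limits (rad/s): [2.79, 2.79, 3.14, 3.14, 3.14, 3.14].

## Interface

Orientations are given as a unit quaternion [x, y, z, w].
In Python, from bench import arm gives the robot as it stands.
- The arm moves only by the tool arm_command, never from a script. Its argument "commands" is one flat list of numbers, 4 for each row, row after row: the shift along the tool's x, y, z in m, then the turn about the tool's z in degrees. In form: [tx, ty, tz, roll, tx, ty, tz, roll, ...]. A call has exactly 5 rows; each row shifts and turns the pose as measured when the row begins, along the tool's axes as they then stand; what a row does not reach is not made up. A row lasts 1/10 s, in which the tool goes at most 50 mm and 8.59 degrees, less where a joint would pass 70% of its speed; a pose out of reach is approached as far as the arm can. A call with a gripper value outside its range is refused whole. "jaw" is the opening, from 0 (shut) to 1 (fully open), set as the call begins (left out, the last holds). The fingers move at their own pace and stop on an object; the grip force is fixed at half the most. Time passes only in rows, so rows that do not move let the fingers close, or fill a call up. It gives the time, the measured TCP pose, the force and the opening at its end, in the units of the state.
- arm.read_state(): the state, without advancing time (a new reading comes with each control period).
- arm.get_image(name): name is "side" or "top"; returns the picture (420x560x3 uint8, red, green, blue); there is no depth.
- arm.camera_info(name): a dict with "camera_matrix" (3x3 intrinsics, pixels), "world_from_camera" (4x4, takes a point from camera to world coordinates). Camera axes: x right, y down, z forward; pixel columns grow to the right and rows downward; lengths in mm; the calibration is good to about 2 mm. A picture is of the moment at which its call begins. camera_info takes no time and is no camera call.
- arm.job_done(): hands the job in, once; it reports no verdict.
Trained networks look in the newest picture that a camera, given by its name, has taken for a name from the list of things; names that differ only in an ending like _2 or _b are one class to them, and where a whole thing is asked for, a point or a joint stands for the part that bears it (a point fixed in the world has none). Each returns a list of dicts, best first, with "confidence" (0 to 1); they miss things now and then, are a little off and sometimes report something else, mostly with a low value. They report only what shows in the picture. A call takes as long as a camera call. They do not tell look-alikes from the thing itself.
- arm.regions_of(camera, target): "mask" (420x560 bool, what is visible of it).
- arm.place_of(camera, target): "centre" ([x, y, z] in mm, in the coordinates of the camera as it stood for that picture, good to about 4 mm: a listed point, or the origin of a listed thing).
The state is a dict: "clock": time; "joints": joint angles; "joint_vel": joint speeds; "joint_efforts": joint torques, N m; "position": TCP position; "ee_rot": TCP orientation; "contact_force": force on the tool from outside, world axes, zero at the start; "wrist_torque": the same for the moment, N m; "gripper_width": finger opening in mm.
Only numpy, scipy, OpenCV 4.12 (cv2) and the standard library are available. Lean on these libraries where they do the work, as an engineer would, in place of code of your own. Each camera call takes 0.05 s, during which the arm holds its last target.

## Task

Two petri dishes with white lids over clear bases lean in sloping stands, where they are to be kept upside down, lid underneath; one has already been turned, the other still rests lid up. Pinch the lid-up dish with its lid and base together, lift it out, turn it upside down without letting lid and base come apart, and set it back in the same stand, lying on the slope and down against its stops, with the lid underneath. Leave the other dish as it is.

Things in the scene. Friction and masses are not known exactly. Their poses are not given: they have to be found in the camera images.
- dish_base_mid (a point): Base of the dish to turn: clear pan, 86 mm across, 16 high, 45 g, pale gel on its floor, inside the lid. Point: on its axis 9 mm from its outer floor, half-way up the shut dish. z axis runs from base to lid: 55 degrees from straight up at the start, to end at 125. Shut dish: 94 mm across, 18 thick; its upper edge stands free, both faces open to fingers there.
- dish_lid_mid (a point): Lid of the same dish: plain white, opaque, 94 mm across, 2 mm thick, 12 deep, 25 g, slipped loosely over the base (2 mm play all round, not fastened). Point: on its axis half-way up the shut dish; z axis from base to lid. While shut it lies within about 2 mm of the base's point.
- stand_seat (a point): Fixed dark steel stand of this dish. Point: the middle of a seated dish, 9 mm off the plate, 110 above the worktop. Site axes: x level, z up; down-slope (0.574,0,-0.819), plate normal (0.819,0,0.574). Two 14 mm stops 35 degrees either side of down-slope. Plate is a fork: gap y +-32 mm from 12 mm down-slope of the point upwards, prongs end 20 mm up-slope, dish's edge 47; free below.
- other_mid (a point): The other dish, same size, already upside down (lid underneath) in a like stand beside it. Point: middle of that dish; z axis from its base to its lid, 125 degrees from straight up. Not to be moved.
Things that resemble listed ones, but are neither listed nor needed, are in the scene too. What is shaped like the part that bears dish_base_mid but turquoise is not meant.

How it is judged:
By the outcome, as a careful person would: the job done as asked, in the order asked, and still so for the second after the job is handed in, with the robot touching nothing.
It also fails if it takes over 40 s, if anything falls off the work surface, if the arm or the gripper's body presses on something with over 40 N, if the wrist force passes 120 N, or if a joint passes its speed limit or range.

## Working session

There is one attempt and no reset: what is moved stays moved. The work goes in short steps, Python scripts to look and compute and a tool call to move; the robot and the scene stay as the last step left them, time stands still between calls to the robot, and variables do not carry over. Pictures are saved under pics/ and viewed, and the job is handed in when it is done.

Besides the shell and the picture viewer there is one more tool, called after "Call:" as a command line: name --argument value ..., lists and objects as JSON in quotes. arm_command: Moves the arm, as the interface text tells. Its arguments: {"type":"object","properties":{"commands":{"type":"array"},"jaw":{"type":"number"}},"required":["commands"]}

```bash
ls; mkdir -p pics; python3 - <<'E'
from bench import arm
import cv2, numpy as np
np.set_printoptions(precision=2,suppress=True)
for n in ("side","top"):
    im=arm.get_image(n); cv2.imwrite(f"pics/{n}0.png",im[...,::-1])
    ci=arm.camera_info(n); W=np.array(ci["world_from_camera"]); print(n,np.array(ci["camera_matrix"]),W)
    for t in ("dish_base_mid","dish_lid_mid","stand_seat","other_mid"):
        for d in arm.place_of(n,t):
            p=W@np.r_[d["centre"],1]; print(t,round(d["confidence"],2),p[:3])
print(arm.read_state())
E
```

```text
pics
side [[421.     0.   283.75]
 [  0.   421.   212.12]
 [  0.     0.     1.  ]] [[ -0.99   0.1   -0.08 496.6 ]
 [  0.13   0.67  -0.73 358.9 ]
 [ -0.02  -0.73  -0.68 676.27]
 [  0.     0.     0.     1.  ]]
dish_base_mid 0.79 [ 333.98 -364.06    8.73]
dish_base_mid 0.55 [ 478.06 -399.19  106.94]
dish_lid_mid 0.51 [ 480.79 -395.23  111.36]
stand_seat 0.68 [ 477.54 -397.4   109.2 ]
other_mid 0.57 [ 512.53 -159.4   109.28]
top [[512.87   0.   280.49]
 [  0.   512.87 208.56]
 [  0.     0.     1.  ]] [[   0.02   -1.      0.08  390.87]
 [  -1.     -0.02   -0.01 -278.12]
 [   0.02   -0.08   -1.    958.43]
 [   0.      0.      0.      1.  ]]
dish_base_mid 0.62 [ 333.21 -359.74   11.22]
dish_lid_mid 0.96 [ 481.12 -391.45  113.63]
stand_seat 0.62 [ 483.26 -393.89  114.03]
other_mid 0.71 [ 508.54 -162.36  111.21]
{'clock': 0.5, 'joints': array([-1.05,  0.38,  0.01, -0.  , -1.19, -0.26]), 'joint_vel': array([-0.,  0.,  0.,  0.,  0.,  0.]), 'joint_efforts': array([  0.  , -39.17,  18.84,   4.19,  -0.  ,   0.  ]), 'position': array([ 160.58, -603.95,  231.28]), 'ee_rot': array([-0.13,  0.99,  0.  ,  0.  ]), 'contact_force': array([-0.55, -0.18, -0.39]), 'wrist_torque': array([-0.01, -0.03, -0.03]), 'gripper_width': 85.00054772589554}
```

View pics/side0.png

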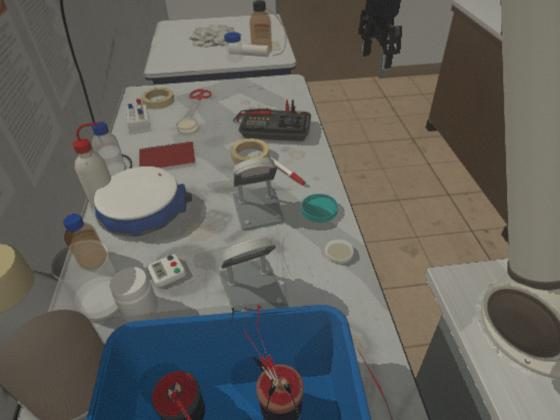

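View pics/top0.png

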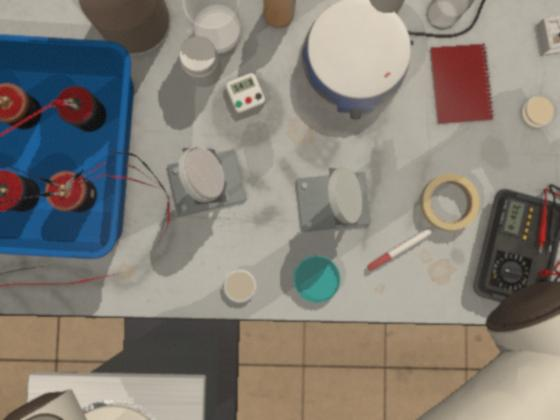

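```bash
python3 - <<'E'
import cv2, numpy as np
s=cv2.imread("pics/side0.png"); t=cv2.imread("pics/top0.png")
a=cv2.resize(s[130:310,195:355],None,fx=3.3,fy=3.3,interpolation=cv2.INTER_CUBIC)
b=cv2.resize(t[130:250,150:390],None,fx=3.3,fy=3.3,interpolation=cv2.INTER_CUBIC)
cv2.imwrite("pics/sc.png",a);cv2.imwrite("pics/tc.png",b)
E
```

```text
(no output)
```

View pics/sc.png

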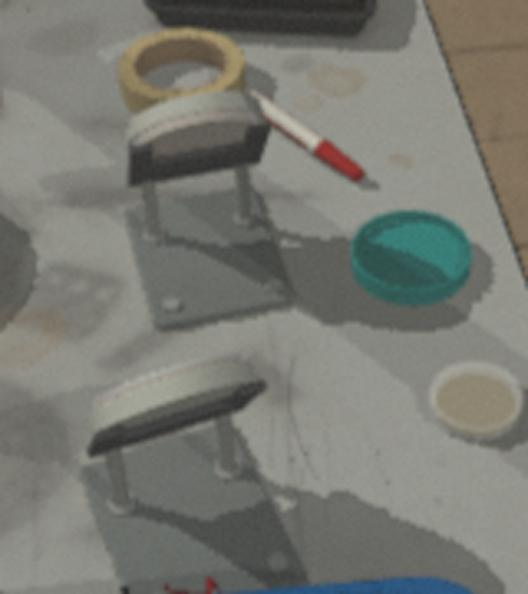

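View pics/tc.png

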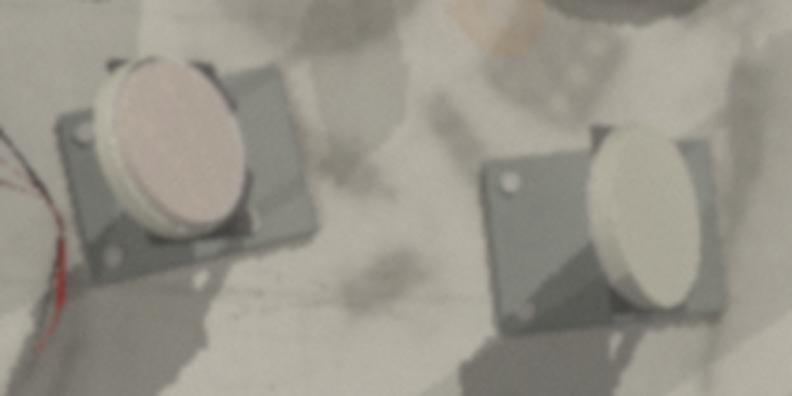

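```bash
cat > geo.py <<'E'
import numpy as np, cv2
from bench import arm
def cam(n):
    ci=arm.camera_info(n); return np.array(ci["camera_matrix"]),np.array(ci["world_from_camera"])
def proj(n,P):
    K,W=cam(n); P=np.atleast_2d(P); q=(P-W[:3,3])@W[:3,:3]; q=q@K.T; return q[:,:2]/q[:,2:]
def unproj(n,uv,z):
    K,W=cam(n); uv=np.atleast_2d(uv); d=np.c_[uv,np.ones(len(uv))]@np.linalg.inv(K).T@W[:3,:3].T
    return W[:3,3]+d*((z-W[2,3])/d[:,2])[:,None]
def frame(yaw,tilt=np.deg2rad(55)):
    h=np.array([np.cos(yaw),np.sin(yaw),0]); n=np.sin(tilt)*h+np.array([0,0,np.cos(tilt)]); l=np.cross([0,0,1.],h); return h,n,l,np.cross(n,l)
def disc(C,yaw,n0=-9,n1=9,r=47,tilt=np.deg2rad(55)):
    h,n,l,u=frame(yaw,tilt); a=np.linspace(0,2*np.pi,60)[:,None]
    c=C+r*(np.cos(a)*l+np.sin(a)*u); return np.r_[c+n0*n,c+n1*n]
E
cat > fit.py <<'E'
from geo import *
from scipy.optimize import minimize
np.set_printoptions(precision=2,suppress=True)
t=cv2.imread("pics/top0.png")
c=np.array([[484,163],[708,140],[725,315],[500,335]])/3.3+[150,130]
P=unproj("top",c,6); print(P)
for i in range(4):
    d=P[(i+1)%4]-P[i]; print(np.linalg.norm(d),np.rad2deg(np.arctan2(d[1],d[0])))
M={}
for n in ("top","side"):
    arm.get_image(n)
    for tg in ("dish_lid_mid","dish_base_mid"):
        for i,r in enumerate(arm.regions_of(n,tg)):
            m=r["mask"]; ys,xs=np.nonzero(m); print(n,tg,i,round(r["confidence"],2),m.sum(),xs.mean(),ys.mean(),xs.min(),xs.max(),ys.min(),ys.max())
            np.save(f"m_{n}_{tg}_{i}.npy",m)
E
python3 fit.py
```

```text
[[ 519.74 -320.16    6.  ]
 [ 536.14 -447.38    6.  ]
 [ 436.75 -458.05    6.  ]
 [ 422.46 -331.19    6.  ]]
128.2706548545911 -82.65576431594246
99.95980176583865 -173.86970186970515
127.66385213483207 96.42637079845365
97.90371723179665 6.469566067264065
top dish_lid_mid 0 0.59 1489 345.13969106783077 194.77635997313632 329 361 166 223
top dish_base_mid 0 0.79 1686 316.0344009489917 278.7508896797153 293 339 256 302
top dish_base_mid 1 0.21 2324 325.1919104991394 203.8119621342513 296 370 168 231
side dish_lid_mid 0 0.65 247 252.66396761133603 163.12955465587044 233 274 158 174
side dish_base_mid 0 0.76 307 255.2442996742671 169.35504885993484 238 271 163 176
side dish_base_mid 1 0.58 897 318.75919732441474 207.81047937569676 301 337 193 222
```

```bash
cat > fit2.py <<'E'
from geo import *
from scipy.optimize import minimize
np.set_printoptions(precision=2,suppress=True)
m=np.load("m_top_dish_lid_mid_0.npy")
S=4
def ras(n,P):
    h=cv2.convexHull((proj(n,P)*16*S).astype(np.int32).reshape(-1,1,2)); im=np.zeros((420*S,560*S),np.uint8)
    cv2.fillConvexPoly(im,h,255,shift=4); return cv2.resize(im,(560,420),interpolation=cv2.INTER_AREA)/255.
def cost(p,fix=None):
    x,y,yaw=p[0],p[1],np.deg2rad(p[2])
    a=ras("top",disc(np.array([x,y,110.]),yaw,-3,9)); return np.abs(a-m).sum()
best=None
for y0 in (-90,-83.5,-77):
    r=minimize(cost,[481,-393,y0],method="Nelder-Mead",options=dict(initial_simplex=np.array([[481,-393,y0],[486,-393,y0],[481,-388,y0],[481,-393,y0+6]]))); print(r.x,r.fun)
    if best is None or r.fun<best.fun: best=r
t=cv2.imread("pics/top0.png"); s=cv2.imread("pics/side0.png")
x,y,yw=best.x; yw=-83.5
C=np.array([x,y,110.])
for n,im in (("top",t),("side",s)):
    big=cv2.resize(im,None,fx=5,fy=5,interpolation=cv2.INTER_CUBIC)
    for col,(a,b,r) in (((0,0,255),(9,9.01,47)),((0,255,0),(-9,-8.99,43))):
        q=proj(n,disc(C,np.deg2rad(yw),a,b,r))[:60]; cv2.polylines(big,[((q+.5)*5).astype(np.int32).reshape(-1,1,2)],True,col,1)
    u,v=proj(n,C)[0]; u,v=int(u*5),int(v*5); cv2.imwrite(f"pics/fit_{n}.png",big[max(v-220,0):v+220,u-250:u+250])
E
python3 fit2.py
```

```text
[ 480.93 -395.92  -80.86] 42.94117647058823
[ 480.95 -395.92  -80.85] 42.9921568627451
[ 480.89 -395.87  -80.95] 43.06666666666667
```

View pics/fit_top.png

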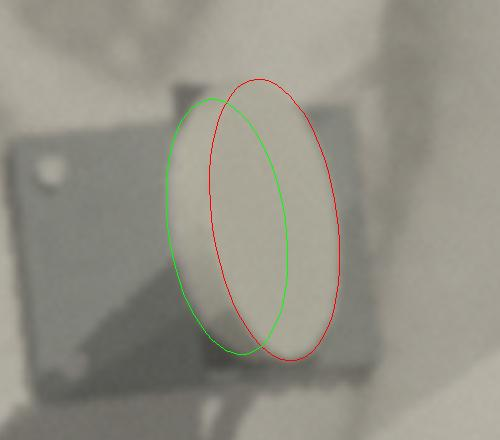

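View pics/fit_side.png

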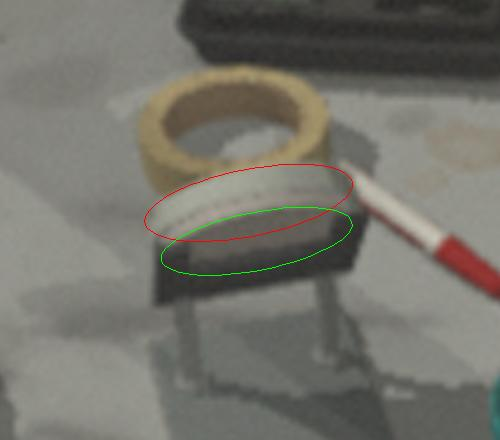

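```bash
cat > st.py <<'E'
import sys
from geo import *
from scipy.spatial.transform import Rotation as R
np.set_printoptions(precision=1,suppress=True)
C=np.array([481,-396,110.]); H,_,L,_=frame(np.deg2rad(-82.5))
s=arm.read_state(); p=s["position"]; Q=R.from_quat(s["ee_rot"]).as_matrix(); e=p-C
print("t",round(s["clock"],2),"hlz",np.array([e@H,e@L,e[2]]),"yawy",round(np.rad2deg(np.arctan2(Q[1,1],Q[0,1])),1),"zax",Q[:,2].round(3),"w",round(s["gripper_width"],1),"F",s["contact_force"],"j",s["joints"].round(2))
if len(sys.argv)>3:
    g=C+float(sys.argv[1])*H+float(sys.argv[2])*L+[0,0,float(sys.argv[3])]
    print("tool delta mm",Q.T@(g-p), "H in tool",Q.T@H)
E
python3 st.py -18 0 110
```

```text
t 0.8 hlz [ 164.4 -344.8  121.3] yawy 104.9 zax [ 0. -0. -1.] w 85.5 F [-0.1  0.   0.5] j [-1.1  0.4  0.   0.  -1.2 -0.3]
tool delta mm [-365.4  136.6   11.3] H in tool [ 0.1 -1.   0. ]
```

Call:
arm_command --commands '[-0.036, 0.0135, 0, 0, -0.036, 0.0135, 0, 0, -0.036, 0.0135, 0, 0, -0.036, 0.0135, 0, 0, -0.036, 0.0135, 0, 0]' --jaw 0.7

```text
clock: 1.3
position: [318.5, -492.2, 230.9]
ee_rot: [-0.125, 0.992, -0.0, -0.0]
contact_force: [1.0, -0.4, 0.3]
gripper_width: 59.8
```

```bash
python3 st.py -18 0 110
```

```text
t 1.3 hlz [  74.2 -173.7  120.9] yawy 104.3 zax [-0. -0. -1.] w 59.8 F [ 1.  -0.4  0.3] j [-0.7  0.3 -0.1  0.  -1.2 -0.6]
tool delta mm [-183.4   70.9   10.7] H in tool [ 0.1 -1.   0. ]
```

Call:
arm_command --commands '[-0.037, 0.0142, 0.002, 0, -0.037, 0.0142, 0.002, 0, -0.037, 0.0142, 0.002, 0, -0.037, 0.0142, 0.002, 3.4, -0.037, 0.0142, 0.002, 3.4]'

```text
clock: 1.8
position: [487.7, -374.3, 222.2]
ee_rot: [-0.064, 0.998, -0.002, 0.001]
contact_force: [0.1, -0.8, -1.2]
gripper_width: 59.7
```

```bash
sed -i 's/precision=1/precision=2/' st.py; python3 st.py -18 0 60
python3 - <<'E'
from bench import arm
import cv2
for n in("side","top"):
    im=arm.get_image(n)[...,::-1]; cv2.imwrite(f"pics/a_{n}.png",cv2.resize(im[60:300,160:460],None,fx=2.5,fy=2.5))
E
```

```text
t 1.8 hlz [-20.64   9.48 112.2 ] yawy 97.3 zax [ 0. -0. -1.] w 59.7 F [ 0.11 -0.82 -1.18] j [-0.39  0.37 -0.04  0.   -1.16 -1.05]
tool delta mm [ 9.57 -2.5  52.19] H in tool [-0. -1.  0.]
```

View pics/a_side.png

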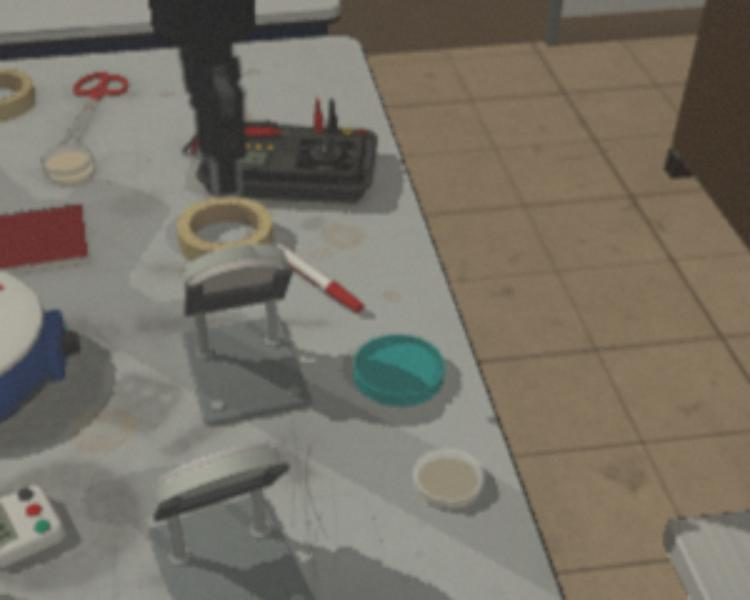

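Call:
arm_command --commands '[0.005, -0.001, 0.013, 0, 0.0045, -0.001, 0.013, 0, 0, 0, 0.013, 0, 0, 0, 0.011, 0, 0, 0, 0, 0]'

```text
clock: 2.4
position: [481.2, -376.5, 169.4]
ee_rot: [-0.069, 0.998, -0.002, 0.001]
contact_force: [-0.6, -0.1, 0.5]
gripper_width: 59.6
```

```bash
python3 st.py -18 0 14
python3 - <<'E'
from bench import arm
import cv2,numpy as np
a=[]
for n,(v,u) in(("side",(100,190)),("top",(130,270))):
    im=arm.get_image(n)[...,::-1]; a.append(cv2.resize(im[v:v+130,u:u+130],None,fx=3,fy=3,interpolation=cv2.INTER_CUBIC))
cv2.imwrite("pics/b.png",np.hstack(a))
E
```

```text
t 2.4 hlz [-19.3    2.74  59.39] yawy 97.9 zax [ 0. -0. -1.] w 59.6 F [-0.58 -0.09  0.55] j [-0.4   0.41 -0.12  0.   -1.04 -1.04]
tool delta mm [ 2.86 -1.11 45.39] H in tool [ 0.01 -1.    0.  ]
```

View pics/b.png

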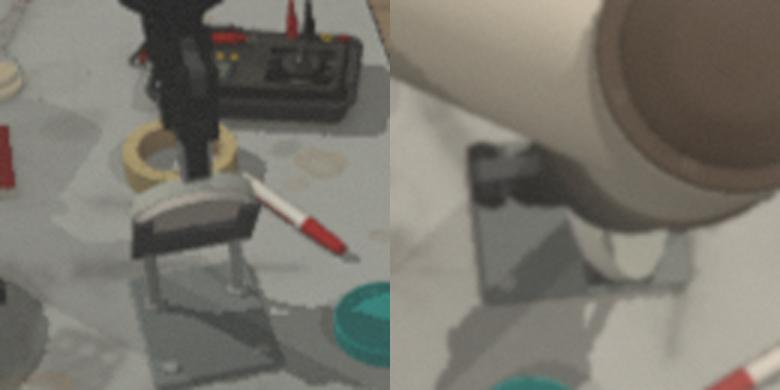

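Call:
arm_command --commands '[0.0015, 0, 0.012, 0, 0.0015, 0, 0.012, 0, 0, 0, 0.011, 0, 0, 0, 0.01, 0, 0, 0, 0, 0]'

```text
clock: 3.0
position: [479.7, -378.3, 123.5]
ee_rot: [-0.069, 0.998, -0.003, 0.004]
contact_force: [-1.5, 1.1, -0.2]
gripper_width: 59.9
```

```bash
python3 st.py -12 0 14
cat > look.py <<'E'
from bench import arm
import cv2,numpy as np,sys
v,u=90,190
im=arm.get_image("side")[...,::-1]; cv2.imwrite(f"pics/{sys.argv[1]}.png",cv2.resize(im[v:v+120,u:u+130],None,fx=4.5,fy=4.5,interpolation=cv2.INTER_CUBIC))
E
python3 look.py c
```

```text
t 3.0 hlz [-17.73   1.06  13.47] yawy 97.9 zax [ 0.01 -0.01 -1.  ] w 59.9 F [-1.46  1.1  -0.22] j [-0.4   0.45 -0.18  0.   -0.93 -1.03]
tool delta mm [ 1.1  -5.72 -0.5 ] H in tool [ 0.01 -1.    0.01]
```

View pics/c.png

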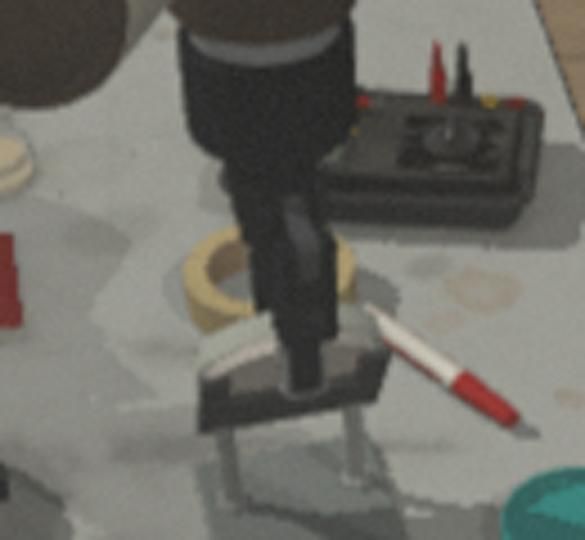

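Call:
arm_command --commands '[0, -0.005, 0, 0, 0, -0.005, 0, 0, 0, -0.005, 0, 0, 0, -0.005, 0, 0, 0, -0.005, 0, 0]' --jaw 0.53

```text
clock: 3.55
position: [485.1, -405.4, 126.4]
ee_rot: [-0.07, 0.998, -0.005, 0.005]
contact_force: [0.1, 0.4, 0.5]
gripper_width: 45.3
```

```bash
python3 st.py 15 0 14
python3 look.py d
```

```text
t 3.55 hlz [ 9.8   2.82 16.36] yawy 98.0 zax [ 0.01 -0.01 -1.  ] w 45.3 F [0.15 0.4  0.54] j [-0.44  0.48 -0.13  0.   -0.95 -0.99]
tool delta mm [ 2.89 -5.15  2.39] H in tool [ 0.01 -1.    0.01]
```

View pics/d.png

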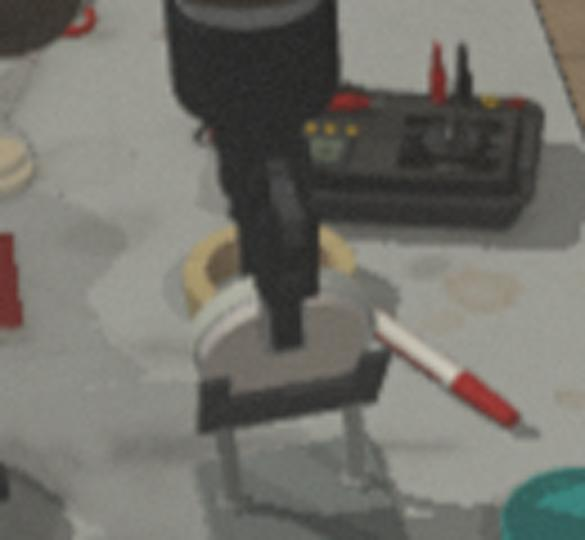

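Call:
arm_command --commands '[0.0007, -0.003, 0.0015, 0, 0.0007, -0.003, 0.0015, 0, 0.0005, -0.003, 0.001, 0, 0, -0.003, 0.001, 0, 0, -0.003, 0.001, 0]' --jaw 0.43

```text
clock: 4.1
position: [485.4, -423.0, 120.1]
ee_rot: [-0.069, 0.998, -0.005, 0.006]
contact_force: [-0.4, 0.2, 0.4]
gripper_width: 36.8
```

```bash
python3 st.py 28 0 12
python3 look.py e
```

```text
t 4.1 hlz [27.33  0.86 10.05] yawy 98.0 zax [ 0.01 -0.01 -1.  ] w 36.8 F [-0.4   0.24  0.38] j [-0.46  0.5  -0.1   0.   -0.95 -0.97]
tool delta mm [ 0.84 -0.69 -1.95] H in tool [ 0.01 -1.    0.01]
```

View pics/e.png

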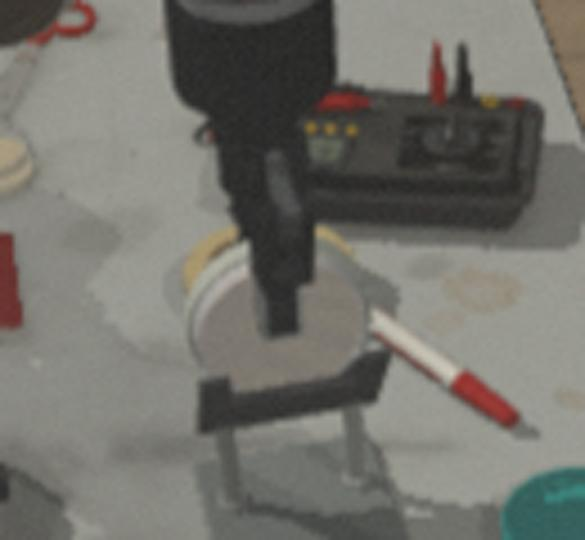

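Call:
arm_command --commands '[0, 0, 0, 0, 0, 0, 0, 0, 0, 0, 0, 0, 0, 0, 0, 0, 0, 0, 0, 0]' --jaw 0.28

```text
clock: 4.65
position: [485.4, -423.2, 119.7]
ee_rot: [-0.069, 0.998, -0.005, 0.006]
contact_force: [-0.0, -0.4, 0.0]
gripper_width: 24.1
```

```bash
python3 st.py 26 0 12
python3 look.py f
```

```text
t 4.65 hlz [27.56  0.85  9.69] yawy 98.0 zax [ 0.01 -0.01 -1.  ] w 24.1 F [-0.02 -0.42  0.02] j [-0.46  0.5  -0.1   0.   -0.95 -0.97]
tool delta mm [ 0.81  1.54 -2.34] H in tool [ 0.01 -1.    0.01]
```

View pics/f.png

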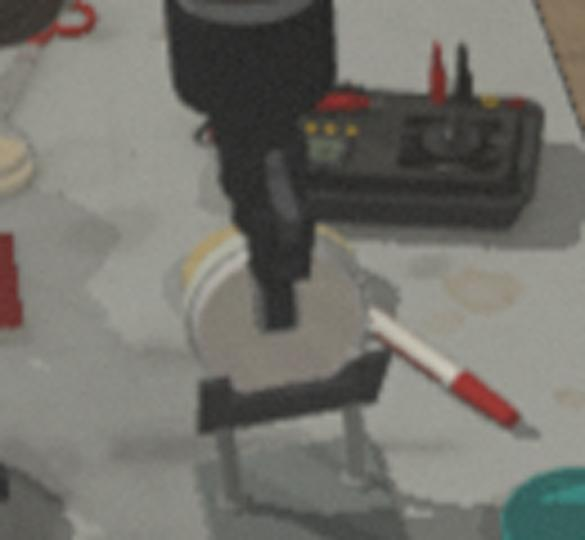

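Call:
arm_command --commands '[0, 0, 0, 0, 0, 0, 0, 0, 0, 0, 0, 0, 0, 0, 0, 0, 0, 0, 0, 0]' --jaw 0.0

```text
clock: 5.2
position: [485.5, -423.2, 119.9]
ee_rot: [-0.069, 0.998, -0.005, 0.006]
contact_force: [-0.7, -0.8, -0.4]
gripper_width: 17.1
```

```bash
python3 st.py 26 0 12
python3 look.py g
```

```text
t 5.2 hlz [27.52  0.87  9.86] yawy 98.0 zax [ 0.01 -0.01 -1.  ] w 17.1 F [-0.74 -0.82 -0.36] j [-0.46  0.5  -0.1   0.   -0.95 -0.97]
tool delta mm [ 0.83  1.5  -2.17] H in tool [ 0.01 -1.    0.01]
```

View pics/g.png

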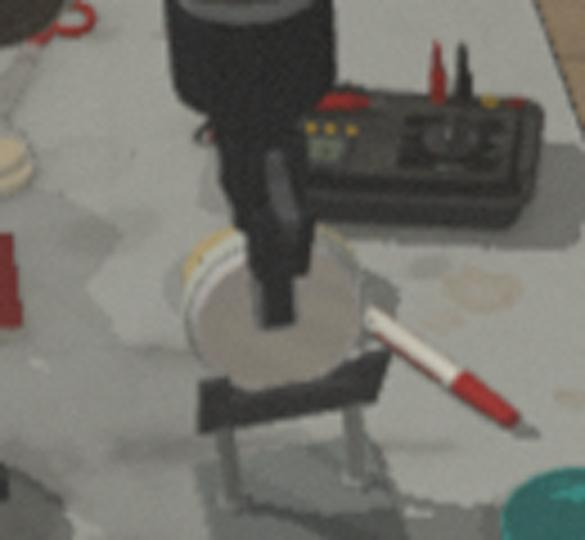

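Call:
arm_command --commands '[0, 0, -0.008, 0, 0, 0, -0.015, 0, 0, 0, -0.02, 0, 0, 0, -0.025, 0, 0, 0, -0.025, 0]'

```text
clock: 5.75
position: [482.0, -420.7, 212.1]
ee_rot: [-0.069, 0.998, -0.002, 0.001]
contact_force: [1.7, 0.1, -0.5]
gripper_width: 17.2
```

```bash
python3 st.py 26 0 102
python3 look.py h
```

```text
t 5.75 hlz [ 24.63  -2.19 102.09] yawy 97.9 zax [ 0. -0. -1.] w 17.2 F [ 1.7   0.12 -0.55] j [-0.46  0.42  0.01  0.   -1.16 -0.97]
tool delta mm [-2.18 -1.38  0.1 ] H in tool [ 0.01 -1.    0.  ]
```

View pics/h.png

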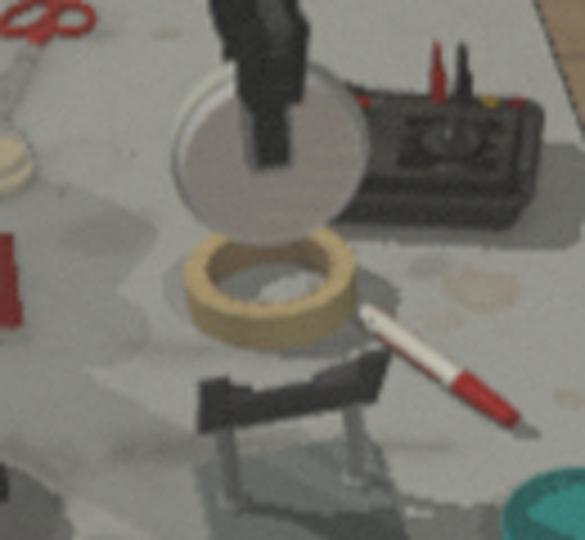

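Call:
arm_command --commands '[0, 0, 0, -4, 0, 0, 0, -8, 0, 0, 0, -8, 0, 0, 0, -8, 0, 0, 0, -8]'

```text
clock: 6.3
position: [484.9, -422.9, 222.8]
ee_rot: [-0.386, 0.923, -0.009, 0.005]
contact_force: [0.1, 0.6, -0.0]
gripper_width: 17.3
```

Call:
arm_command --commands '[0, 0, 0, -8, 0, 0, 0, -8, 0, 0, 0, -8, 0, 0, 0, -8, 0, 0, 0, -8]'

```text
clock: 6.8
position: [484.7, -422.6, 223.9]
ee_rot: [-0.689, 0.725, -0.011, 0.002]
contact_force: [-0.1, -0.5, -0.8]
gripper_width: 17.5
```

Call:
arm_command --commands '[0, 0, 0, -8, 0, 0, 0, -8, 0, 0, 0, -8, 0, 0, 0, -8, 0, 0, 0, -8]'

```text
clock: 7.3
position: [484.4, -422.3, 224.8]
ee_rot: [0.902, -0.432, 0.012, 0.002]
contact_force: [-0.5, 0.3, 0.2]
gripper_width: 17.7
```

Call:
arm_command --commands '[0, 0, 0, -8, 0, 0, 0, -8, 0, 0, 0, -8, 0, 0, 0, -8, 0, 0, 0, -8]'

```text
clock: 7.8
position: [484.1, -422.0, 225.8]
ee_rot: [0.996, -0.083, 0.011, 0.006]
contact_force: [1.1, 1.1, -0.1]
gripper_width: 17.4
```

```bash
python3 st.py 26 0 102
python3 look.py i
```

```text
t 7.8 hlz [ 26.17  -0.27 115.76] yawy -99.5 zax [ 0.02 -0.01 -1.  ] w 17.4 F [ 1.07  1.06 -0.07] j [-0.46  0.41  0.02  0.   -1.17  1.87]
tool delta mm [-0.1  -0.38 13.76] H in tool [0.29 0.96 0.02]
```

View pics/i.png

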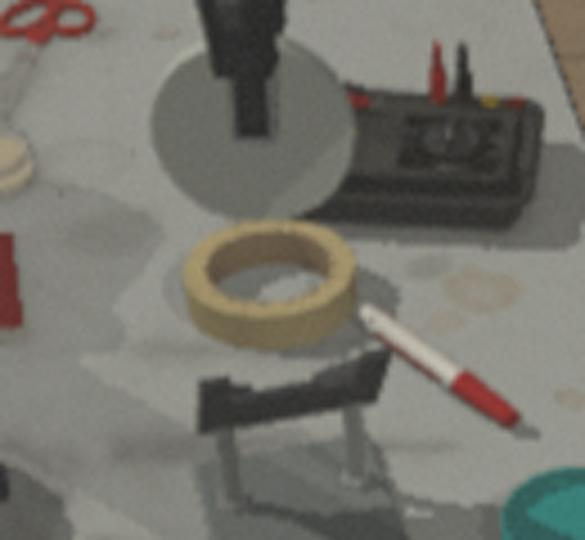

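Call:
arm_command --commands '[0, 0, 0, -7, 0, 0, 0, -6, 0, 0, 0, -3.6, 0, 0, 0, 0, 0, 0, 0, 0]'

```text
clock: 8.35
position: [484.0, -421.8, 226.5]
ee_rot: [0.998, 0.063, 0.01, 0.007]
contact_force: [0.2, -0.1, -0.4]
gripper_width: 17.2
```

```bash
python3 st.py 30 0 60
python3 - <<'E'
from geo import *
from scipy.spatial.transform import Rotation as R
s=arm.read_state(); p=s["position"]; Q=R.from_quat(s["ee_rot"]).as_matrix()
im=arm.get_image("side")[...,::-1]
for i,r in enumerate(arm.regions_of("side","dish_lid_mid")):
    m=r["mask"]; ys,xs=np.nonzero(m); print(round(r["confidence"],2),m.sum(),xs.min(),xs.max(),ys.min(),ys.max())
big=cv2.resize(im,None,fx=5,fy=5,interpolation=cv2.INTER_CUBIC)
a=np.linspace(0,2*np.pi,60)[:,None]
for zc,col in ((-5,(0,0,255)),(5,(0,255,0))):
    c=p+Q[:,2]*zc-Q[:,1]*9
    q=proj("side",c+47*(np.cos(a)*Q[:,0]+np.sin(a)*Q[:,2])); cv2.polylines(big,[((q+.5)*5).astype(np.int32).reshape(-1,1,2)],True,col,1)
    u,v=proj("side",c)[0]*5; 
u,v=int(u),int(v)
cv2.imwrite("pics/j.png",big[max(0,v-260):v+480,u-300:u+300][:590])
E
```

```text
t 8.35 hlz [ 25.97  -0.43 116.5 ] yawy -82.8 zax [ 0.02 -0.01 -1.  ] w 17.2 F [ 0.21 -0.06 -0.43] j [-0.46  0.4   0.02  0.   -1.17  2.16]
tool delta mm [-0.65  3.12 56.56] H in tool [0.   1.   0.02]
0.59 1192 224 268 99 139
```

View pics/j.png

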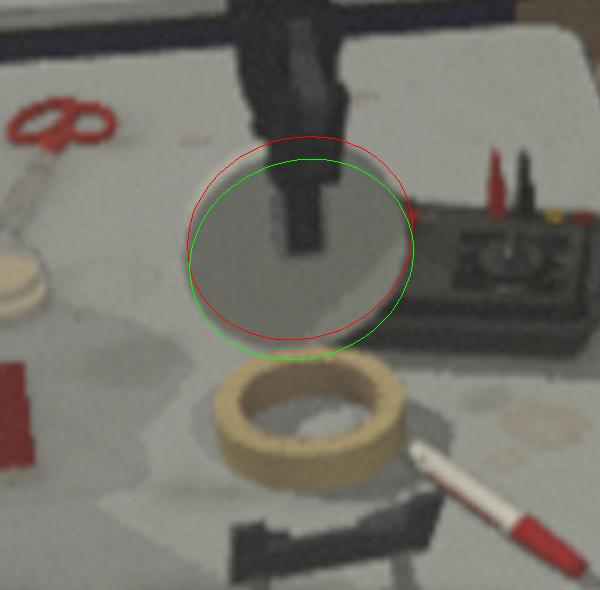

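Call:
arm_command --commands '[0, 0, 0.015, 0, 0, 0, 0.02, 0, 0, 0, 0.02, 0, 0, 0, 0.015, 0, 0, 0, 0, 0]'

```text
clock: 8.95
position: [486.2, -423.3, 155.8]
ee_rot: [0.998, 0.06, 0.012, 0.008]
contact_force: [-0.6, 0.4, -0.3]
gripper_width: 17.2
```

```bash
python3 st.py 28.5 -1 15
```

```text
t 8.95 hlz [27.78  1.63 45.79] yawy -83.1 zax [ 0.02 -0.01 -1.  ] w 17.2 F [-0.61  0.43 -0.27] j [-0.46  0.46 -0.07  0.   -1.01  2.15]
tool delta mm [-3.31  0.19 30.74] H in tool [0.01 1.   0.02]
```

Call:
arm_command --commands '[-0.0012, 0, 0.01, 0, -0.0012, 0, 0.009, 0, -0.001, 0, 0.007, 0, 0, 0, 0.004, 0, 0, 0, 0, 0]'

```text
clock: 9.45
position: [484.4, -425.1, 125.7]
ee_rot: [0.998, 0.06, 0.013, 0.01]
contact_force: [0.7, -0.7, -0.9]
gripper_width: 17.4
```

```bash
python3 st.py 28 -1 10; python3 look.py k
```

```text
t 9.45 hlz [29.31 -0.41 15.68] yawy -83.2 zax [ 0.03 -0.02 -1.  ] w 17.4 F [ 0.67 -0.7  -0.87] j [-0.47  0.49 -0.11  0.   -0.94  2.16]
tool delta mm [-0.75 -1.42  5.64] H in tool [0.01 1.   0.02]
```

View pics/k.png

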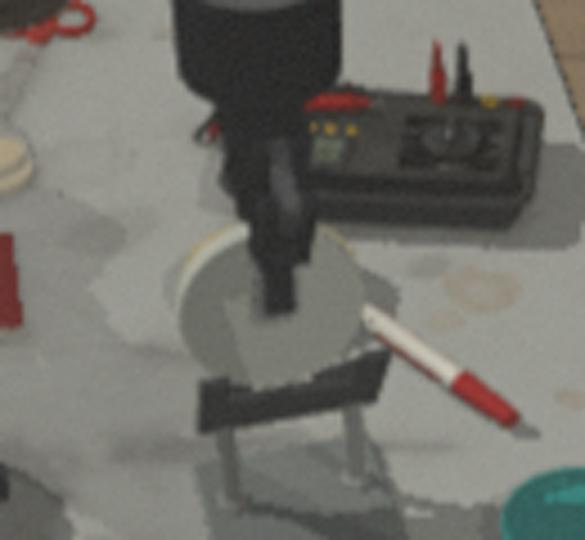

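Call:
arm_command --commands '[-0.0004, -0.0007, 0.002, 0, -0.0004, -0.0007, 0.002, 0, 0, 0, 0.001, 0, 0, 0, 0.0, 0, 0, 0, 0, 0]'

```text
clock: 10.0
position: [484.5, -424.4, 122.1]
ee_rot: [0.998, 0.06, 0.014, 0.011]
contact_force: [-1.3, -0.9, -0.3]
gripper_width: 17.7
```

```bash
python3 st.py 28 -1 10; python3 look.py l
```

```text
t 10.0 hlz [28.59 -0.24 12.14] yawy -83.2 zax [ 0.03 -0.02 -1.  ] w 17.7 F [-1.26 -0.85 -0.27] j [-0.47  0.49 -0.12  0.01 -0.93  2.15]
tool delta mm [-0.82 -0.63  2.1 ] H in tool [0.01 1.   0.02]
```

View pics/l.png

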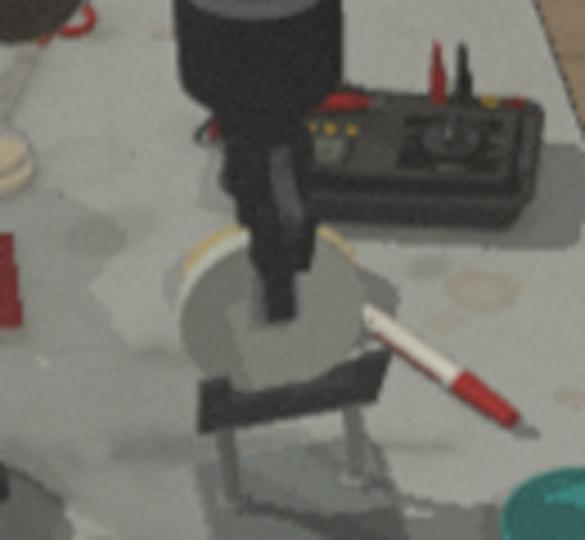

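Call:
arm_command --commands '[0, -0.0006, 0.0015, 0, 0, 0, 0.0008, 0, 0, 0, 0, 0, 0, 0, 0.0, 0, 0, 0, 0, 0]'

```text
clock: 10.55
position: [484.6, -424.3, 121.7]
ee_rot: [0.998, 0.06, 0.015, 0.012]
contact_force: [-0.4, -0.8, 1.4]
gripper_width: 17.2
```

```bash
python3 st.py 28 -1 10
```

```text
t 10.55 hlz [28.58 -0.09 11.71] yawy -83.1 zax [ 0.03 -0.02 -1.  ] w 17.2 F [-0.44 -0.78  1.4 ] j [-0.47  0.49 -0.12  0.01 -0.93  2.15]
tool delta mm [-0.97 -0.61  1.67] H in tool [0.01 1.   0.03]
```

Call:
arm_command --commands '[0, 0, 0, 0, 0, 0, 0, 0, 0, 0, 0, 0, 0, 0, 0.0, 0, 0, 0, 0, 0]' --jaw 0.27

```text
clock: 11.05
position: [485.0, -424.2, 120.6]
ee_rot: [0.998, 0.06, 0.015, 0.011]
contact_force: [-0.8, 0.9, 0.0]
gripper_width: 23.4
```

```bash
python3 st.py 28 -1 10;  python3 look.py m
```

```text
t 11.05 hlz [28.5   0.29 10.64] yawy -83.1 zax [ 0.03 -0.02 -1.  ] w 23.4 F [-0.76  0.87  0.02] j [-0.47  0.49 -0.12  0.01 -0.92  2.15]
tool delta mm [-1.31 -0.5   0.59] H in tool [0.01 1.   0.02]
```

View pics/m.png

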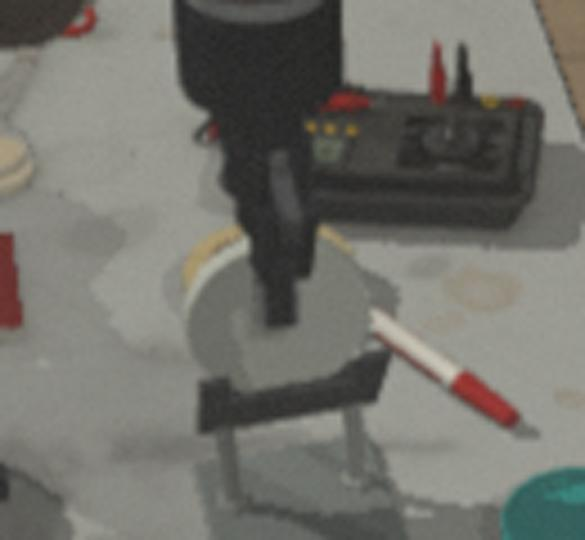

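Call:
arm_command --commands '[0, -0.002, 0, 0, 0, -0.002, 0, 0, 0, -0.002, 0, 0, 0, -0.002, 0.0, 0, 0, -0.002, 0, 0]' --jaw 0.4

```text
clock: 11.6
position: [483.7, -413.5, 120.3]
ee_rot: [0.998, 0.06, 0.015, 0.011]
contact_force: [0.7, -0.1, 0.0]
gripper_width: 34.3
```

```bash
python3 st.py 10 0 13;  python3 look.py n
```

```text
t 11.6 hlz [17.67  0.36 10.25] yawy -83.1 zax [ 0.03 -0.02 -1.  ] w 34.3 F [ 0.74 -0.08  0.03] j [-0.45  0.48 -0.14  0.01 -0.91  2.14]
tool delta mm [-0.36 -7.6  -2.94] H in tool [0.01 1.   0.02]
```

View pics/n.png

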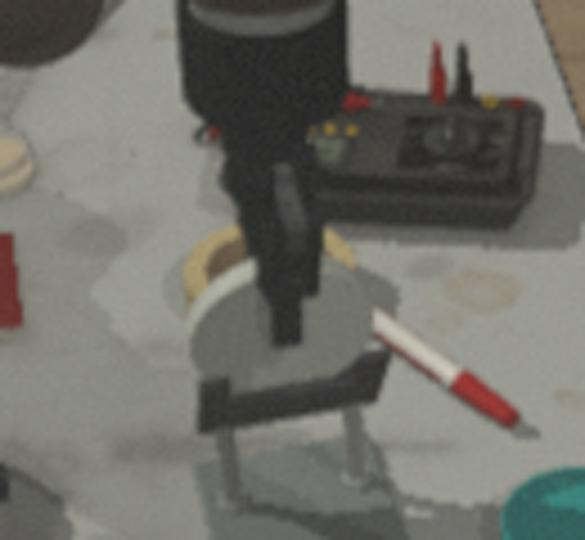

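Call:
arm_command --commands '[0, -0.0035, 0, 0, 0, -0.0045, -0.001, 0, 0, -0.0045, -0.001, 0, 0, -0.0045, -0.001, 0, 0, -0.0045, 0, 0]' --jaw 0.55

```text
clock: 12.15
position: [480.7, -390.1, 123.0]
ee_rot: [0.998, 0.06, 0.015, 0.011]
contact_force: [0.1, -0.1, -0.3]
gripper_width: 47.3
```

```bash
python3 st.py -15 0 16;  python3 look.py o
```

```text
t 12.15 hlz [-5.85  0.45 12.99] yawy -83.2 zax [ 0.03 -0.02 -1.  ] w 47.3 F [ 0.09 -0.09 -0.29] j [-0.42  0.45 -0.18  0.01 -0.9   2.1 ]
tool delta mm [-0.46 -9.07 -3.24] H in tool [0.01 1.   0.02]
```

View pics/o.png

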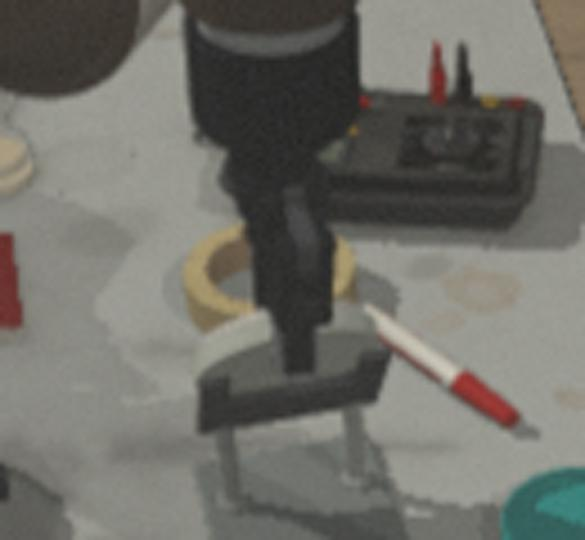

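Call:
arm_command --commands '[0, -0.002, 0, 0, 0, -0.002, 0, 0, 0, -0.002, 0, 0, 0, -0.002, 0, 0, 0, -0.001, 0, 0]' --jaw 0.76

```text
clock: 12.7
position: [479.5, -379.8, 122.9]
ee_rot: [0.998, 0.06, 0.015, 0.011]
contact_force: [0.4, 0.5, -0.6]
gripper_width: 64.7
```

```bash
python3 st.py -15 0 16;  python3 look.py p
```

```text
t 12.7 hlz [-16.27   0.63  12.88] yawy -83.1 zax [ 0.03 -0.02 -1.  ] w 64.7 F [ 0.35  0.46 -0.59] j [-0.4   0.44 -0.2   0.01 -0.89  2.09]
tool delta mm [-0.53  1.35 -3.11] H in tool [0.01 1.   0.02]
```

View pics/p.png

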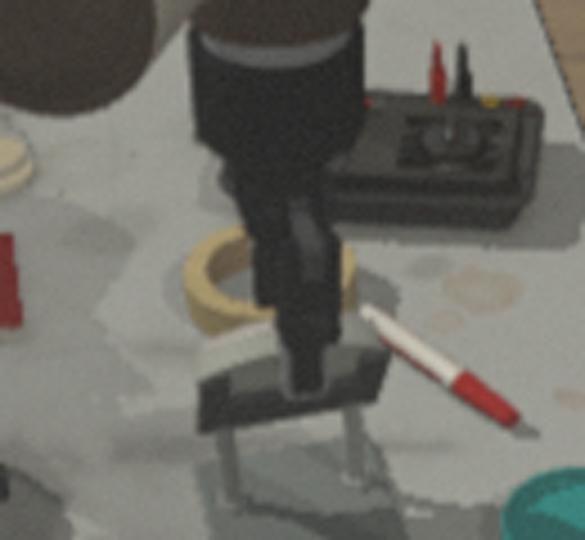

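Call:
arm_command --commands '[0, 0, -0.008, 0, 0, 0, -0.012, 0, 0, 0, -0.015, 0, 0, 0, -0.02, 0, 0, 0, -0.02, 0]'

```text
clock: 13.25
position: [475.9, -377.9, 200.6]
ee_rot: [0.998, 0.06, 0.013, 0.01]
contact_force: [-0.5, 0.1, 0.0]
gripper_width: 64.8
```

```bash
python3 st.py -15 0 16;  python3 look.py q
```

```text
t 13.25 hlz [-18.57  -2.71  90.57] yawy -83.1 zax [ 0.03 -0.02 -1.  ] w 64.8 F [-0.46  0.1   0.03] j [-0.4   0.36 -0.11  0.01 -1.07  2.09]
tool delta mm [ 0.92  1.93 74.68] H in tool [0.01 1.   0.02]
```

View pics/q.png

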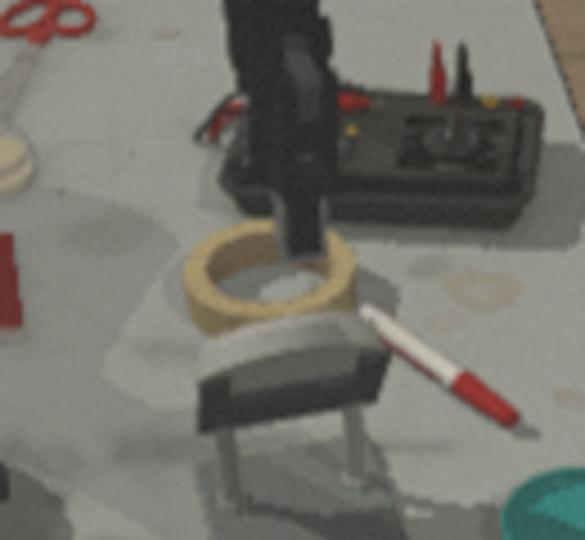

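Call:
arm_command --commands '[0, 0, -0.03, 0, -0.02, 0.01, -0.01, 0, -0.035, 0.015, 0, 0, -0.04, 0.02, 0, 0, -0.04, 0.02, 0, 0]'

```text
clock: 13.8
position: [352.4, -460.8, 251.7]
ee_rot: [0.998, 0.065, 0.021, 0.017]
contact_force: [-0.0, -1.1, 0.5]
gripper_width: 65.3
```

Call:
arm_command --commands '[-0.04, 0.02, 0, 0, -0.04, 0.02, 0, 0, -0.04, 0.02, 0, 0, -0.03, 0.02, 0, 0, 0, 0, 0, 0]'

```text
clock: 14.3
position: [204.4, -565.6, 254.7]
ee_rot: [0.998, 0.063, 0.023, 0.021]
contact_force: [0.2, -0.2, -0.4]
gripper_width: 65.0
```

```bash
python3 st.py; cat > fin.py <<'E'
from geo import *
np.set_printoptions(precision=1,suppress=True)
C=np.array([481,-396,110.]); yw=np.deg2rad(-82.5); H,N,L,U=frame(yw)
for n in ("top","side"):
    im=arm.get_image(n)[...,::-1]; W=cam(n)[1]
    for t in ("dish_base_mid","dish_lid_mid","other_mid"):
        for d in arm.place_of(n,t):
            p=(W@np.r_[d["centre"],1])[:3]; print(n,t,round(d["confidence"],2),p,"C-rel l,u,n",np.array([(p-C)@L,(p-C)@U,(p-C)@N]))
    big=cv2.resize(im,None,fx=5,fy=5,interpolation=cv2.INTER_CUBIC); raw=big.copy()
    for col,(a,r) in (((0,0,255),(-9,47)),((0,0,255),(3,47)),((0,255,0),(9,43))):
        q=proj(n,disc(C,yw,a,a,r))[:60]; cv2.polylines(big,[((q+.5)*5).astype(np.int32).reshape(-1,1,2)],True,col,1)
    u,v=proj(n,C)[0]*5; u,v=int(u),int(v); sl=(slice(max(v-220,0),v+220),slice(u-190,u+190))
    cv2.imwrite(f"pics/fin_{n}.png",np.hstack([raw[sl],big[sl]]))
    cv2.imwrite(f"pics/full_{n}.png",im)
E
python3 fin.py
```

```text
t 14.3 hlz [ 132.09 -296.35  144.71] yawy -82.8 zax [ 0.05 -0.04 -1.  ] w 65.0 F [ 0.25 -0.17 -0.44] j [-0.96  0.3  -0.05 -0.02 -1.16  2.67]
top dish_base_mid 0.79 [ 332.  -359.8    9.2] C-rel l,u,n [-143.   -50.8 -103.1]
top other_mid 0.84 [ 509.7 -161.9  108.5] C-rel l,u,n [  59.1  129.7 -187.9]
side dish_base_mid 0.79 [ 332.3 -363.3    8.5] C-rel l,u,n [-143.2  -53.4 -100.7]
side dish_base_mid 0.4 [ 476.7 -399.4  108.9] C-rel l,u,n [-4.7 -2.5  1.6]
side dish_lid_mid 0.92 [ 481.4 -399.1  113.1] C-rel l,u,n [-0.   0.7  4.3]
side other_mid 0.7 [ 509.  -160.1  109.1] C-rel l,u,n [  58.6  131.3 -189.1]
```

View pics/fin_top.png

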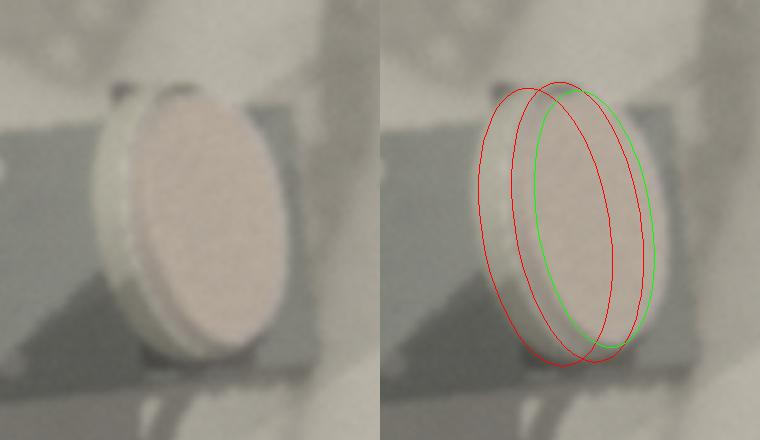

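View pics/fin_side.png

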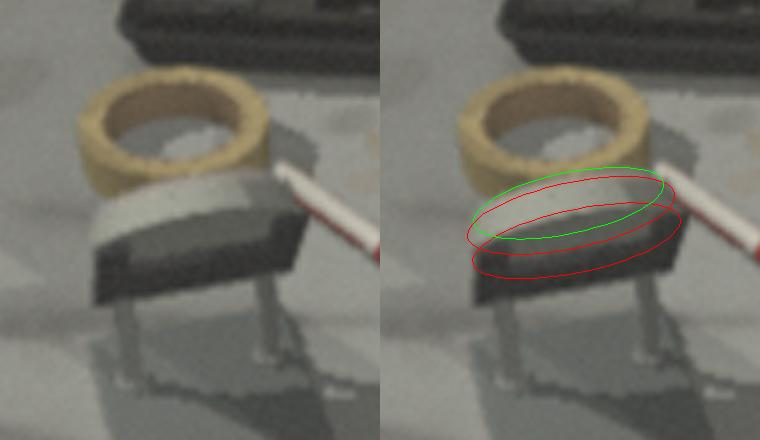

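View pics/full_top.png

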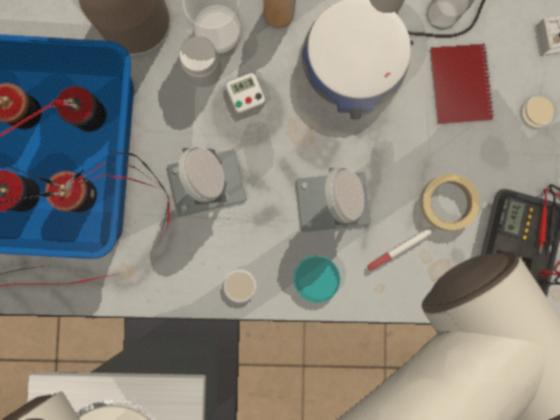

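```bash
cat > z.py <<'E'
from geo import *
im=cv2.imread("pics/full_top.png"); a=cv2.resize(im[155:235,300:390],None,fx=8,fy=8,interpolation=cv2.INTER_CUBIC)
a=cv2.convertScaleAbs(a,alpha=1.6,beta=-100)
cv2.imwrite("pics/z_top.png",a[:600])
im=cv2.imread("pics/full_side.png"); a=cv2.resize(im[145:215,220:300],None,fx=8,fy=8,interpolation=cv2.INTER_CUBIC)
cv2.imwrite("pics/z_side.png",cv2.convertScaleAbs(a,alpha=1.6,beta=-60))
im=cv2.imread("pics/side0.png"); a=cv2.resize(im[145:215,220:300],None,fx=8,fy=8,interpolation=cv2.INTER_CUBIC)
cv2.imwrite("pics/z_side0.png",cv2.convertScaleAbs(a,alpha=1.6,beta=-60))
E
python3 z.py
```

```text
(no output)
```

View pics/z_top.png

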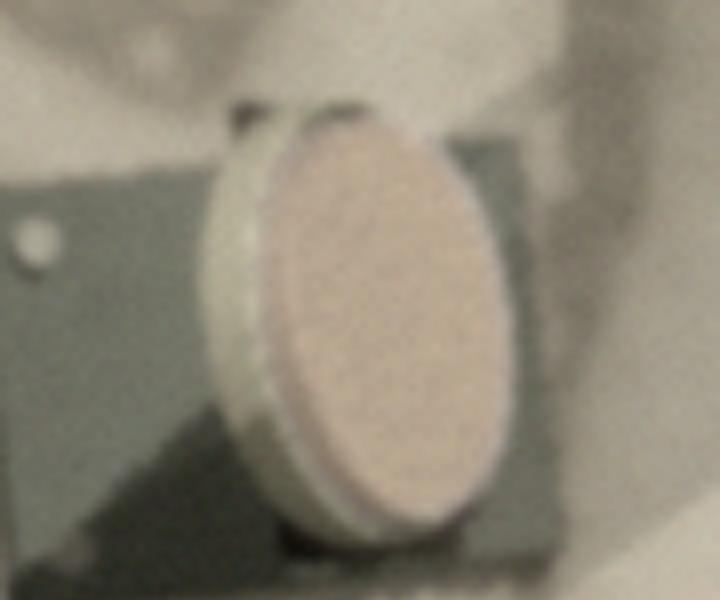

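View pics/z_side.png

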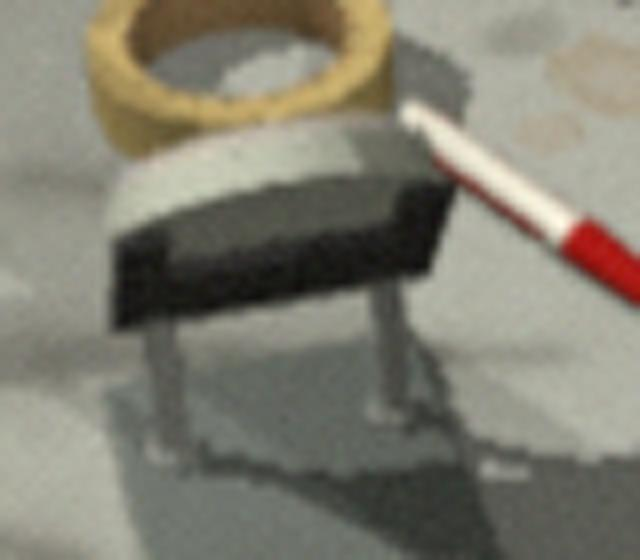

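View pics/z_side0.png

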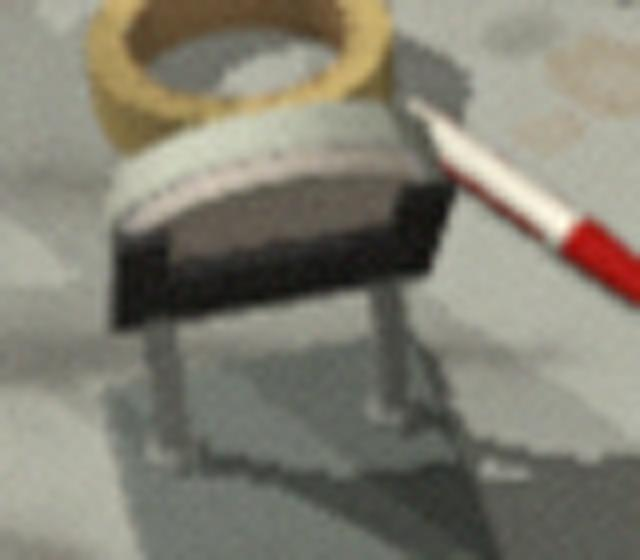

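```bash
cat > fit3.py <<'E'
from geo import *
from scipy.optimize import least_squares
np.set_printoptions(precision=2,suppress=True)
C0=np.array([481,-396,110.]); 
right=np.array([(440,150),(480,205),(505,260),(515,320),(513,390),(500,440),(480,480)])/8.+[300,155]
left=np.array([(250,120),(222,170),(205,240),(203,290),(210,350),(222,400),(245,455),(280,505),(320,535),(370,545)])/8.+[300,155]
sideback=np.array([(200,200),(260,187),(320,178),(380,176)])/8.+[220,145]
sidetop=np.array([(115,200),(130,180),(180,145),(250,122)])/8.+[220,145]
def model(p):
    h,l,z,t,yw=p; yw=np.deg2rad(yw); t=np.deg2rad(t); H,N,L,U=frame(yw,t); C=C0+h*H+l*L+[0,0,z]
    return C,yw,t
def hulld(n,P,pts):
    q=cv2.convexHull(proj(n,P).astype(np.float32))
    return [cv2.pointPolygonTest(q,(float(a),float(b)),True) for a,b in pts-0.5]
def res(p,use=True):
    C,yw,t=model(p)
    D=np.r_[disc(C,yw,-9,3,47,t),disc(C,yw,8.9,9,43,t)]
    r=hulld("top",D,np.r_[right,left])
    if use: r+= hulld("side",disc(C,yw,-9,-8.99,47,t),sideback)+hulld("side",D,sidetop)
    return np.r_[r,(p[4]+82.5)/3,p[2]/4]
for u in (True,False):
    r=least_squares(res,[0,0,0,55,-82.5],args=(u,),diff_step=1e-3,x_scale=[1,1,1,1,1]); print(r.x,r.cost,res(r.x,u))
    print(res(np.array([0,0,0,55,-82.5]),u))
E
python3 fit3.py
```

```text
[  0.     1.48   0.    50.96 -82.12] 11.250591201005834 [-0.44 -1.34 -2.09 -1.95 -1.52 -0.87 -0.37  0.07  0.77  0.7   0.61  0.63
  0.58  0.63  0.78  0.91  0.12 -0.9  -0.61 -0.46 -0.22  1.27  0.9  -0.5
 -0.99  0.13  0.  ]
[-1.51 -2.66 -3.51 -3.38 -2.69 -1.7  -0.61 -0.9  -0.61 -0.92 -1.03 -0.9
 -0.74 -0.25  0.58  1.47  0.99  0.45  0.97  1.12  1.15  0.81  1.09  0.46
  0.27  0.    0.  ]
[  0.     1.99   0.    49.97 -82.74] 7.9878481384220565 [ 0.   -0.89 -1.67 -1.62 -1.32 -0.84 -0.5   0.32  1.04  1.02  0.96  1.
  0.91  0.89  0.88  0.73 -0.2  -0.08  0.  ]
[-1.51 -2.66 -3.51 -3.38 -2.69 -1.7  -0.61 -0.9  -0.61 -0.92 -1.03 -0.9
 -0.74 -0.25  0.58  1.47  0.99  0.    0.  ]
```

```bash
cat >> fit3.py <<'E'
print("NM")
from scipy.optimize import minimize
for u in (True,False):
  for nf in (9,14):
    def res2(p):
        C,yw,t=model(p)
        D=np.r_[disc(C,yw,-9,3,47,t),disc(C,yw,p[5]-.1,p[5],43,t)]
        r=hulld("top",D,np.r_[right,left])
        if u: r+= hulld("side",disc(C,yw,-9,-8.99,47,t),sideback)+hulld("side",D,sidetop)
        return np.r_[r,(p[4]+82.5)/2,p[2]/4,(p[5]-9)/(1e-3 if nf==9 else 5)]
    r=minimize(lambda p:(res2(p)**2).sum(),[1,1,1,53,-82,nf],method="Nelder-Mead",options=dict(maxiter=6000,xatol=1e-3,fatol=1e-4,initial_simplex=np.array([1,1,1,53,-82,nf])+np.vstack([np.zeros(6),np.diag([4,4,4,6,4,2])]))); print(u,nf,r.x,r.fun); print(res2(r.x))
E
python3 fit3.py | sed -n '/NM/,$p'
```

```text
NMTraceback (most recent call last):
  File "fit3.py", line 34, in <module>
    r=minimize(lambda p:(res2(p)**2).sum(),[1,1,1,53,-82,nf],method="Nelder-Mead",options=dict(maxiter=6000,xatol=1e-3,fatol=1e-4,initial_simplex=np.array([1,1,1,53,-82,nf])+np.vstack([np.zeros(6),np.diag([4,4,4,6,4,2])]))); print(u,nf,r.x,r.fun); print(res2(r.x))
    res = _minimize_neldermead(fun, x0, args, callback, bounds=bounds,
                               **options)
    fsim[k] = func(sim[k])
              ~~~~^^^^^^^^
    fx = function(np.copy(x), *(wrapper_args + args))
  File "fit3.py", line 34, in <lambda>
    r=minimize(lambda p:(res2(p)**2).sum(),[1,1,1,53,-82,nf],method="Nelder-Mead",options=dict(maxiter=6000,xatol=1e-3,fatol=1e-4,initial_simplex=np.array([1,1,1,53,-82,nf])+np.vstack([np.zeros(6),np.diag([4,4,4,6,4,2])]))); print(u,nf,r.x,r.fun); print(res2(r.x))
                         ~~~~^^^
  File "fit3.py", line 29, in res2
    C,yw,t=model(p)
           ~~~~~^^^
  File "fit3.py", line 10, in model
    h,l,z,t,yw=p; yw=np.deg2rad(yw); t=np.deg2rad(t); H,N,L,U=frame(yw,t); C=C0+h*H+l*L+[0,0,z]
    ^^^^^^^^^^
ValueError: too many values to unpack (expected 5)
```

```bash
sed -i 's/h,l,z,t,yw=p;/h,l,z,t,yw=p[:5];/' fit3.py; python3 fit3.py | sed -n '/NM/,$p'
```

```text
NM
True 9 [  1.65   1.36   0.51  49.97 -81.71   9.  ] 7.615830224378693
[ 0.48 -0.17 -0.8  -0.61 -0.18  0.36  0.66 -0.46  0.11  0.03 -0.07 -0.07
 -0.15 -0.12  0.06  0.38  0.23 -0.64 -0.34 -0.16  0.18  1.55  1.29 -0.17
 -0.67  0.4   0.13  0.  ]
True 14 [  1.8    1.36   0.86  49.63 -81.77   8.56] 7.544847567465661
[ 0.46 -0.16 -0.78 -0.59 -0.18  0.34  0.62 -0.49  0.09  0.03 -0.06 -0.05
 -0.14 -0.13  0.03  0.34  0.23 -0.58 -0.3  -0.12  0.23  1.56  1.23 -0.28
 -0.81  0.37  0.22 -0.09]
False 9 [  1.83   1.96  -0.34  49.5  -82.31   9.  ] 1.7159721769354674
[ 0.83  0.14 -0.55 -0.44 -0.14  0.27  0.44 -0.29  0.23  0.13  0.04  0.06
 -0.04 -0.06  0.01  0.17 -0.13  0.1  -0.09 -0.  ]Traceback (most recent call last):
  File "fit3.py", line 34, in <module>
    r=minimize(lambda p:(res2(p)**2).sum(),[1,1,1,53,-82,nf],method="Nelder-Mead",options=dict(maxiter=6000,xatol=1e-3,fatol=1e-4,initial_simplex=np.array([1,1,1,53,-82,nf])+np.vstack([np.zeros(6),np.diag([4,4,4,6,4,2])]))); print(u,nf,r.x,r.fun); print(res2(r.x))
    res = _minimize_neldermead(fun, x0, args, callback, bounds=bounds,
           
[... 292 characters left out ...]
1e-3,fatol=1e-4,initial_simplex=np.array([1,1,1,53,-82,nf])+np.vstack([np.zeros(6),np.diag([4,4,4,6,4,2])]))); print(u,nf,r.x,r.fun); print(res2(r.x))
                         ~~~~^^^
  File "fit3.py", line 31, in res2
    r=hulld("top",D,np.r_[right,left])
  File "fit3.py", line 13, in hulld
    q=cv2.convexHull(proj(n,P).astype(np.float32))
                     ~~~~^^^^^
  File "geo.py", line 6, in proj
    K,W=cam(n); P=np.atleast_2d(P); q=(P-W[:3,3])@W[:3,:3]; q=q@K.T; return q[:,:2]/q[:,2:]
        ~~~^^^
  File "geo.py", line 4, in cam
    ci=arm.camera_info(n); return np.array(ci["camera_matrix"]),np.array(ci["world_from_camera"])
ValueError: time passes only in moves, steps and waits
```

```bash
python3 - <<'E'
from bench import arm
import pickle,cv2
try:
    pickle.dump({n:arm.camera_info(n) for n in("top","side")},open("cam.pkl","wb"))
except Exception as e: print(e)
im=cv2.imread("pics/full_top.png"); a=cv2.resize(im[135:220,155:255],None,fx=7,fy=7,interpolation=cv2.INTER_CUBIC)
cv2.imwrite("pics/z_oth.png",cv2.convertScaleAbs(a,alpha=1.6,beta=-100))
E
ls -la cam.pkl
```

```text
-rw-r--r-- 1 agent agent 711 Dec  6 22:45 cam.pkl
```

View pics/z_oth.png

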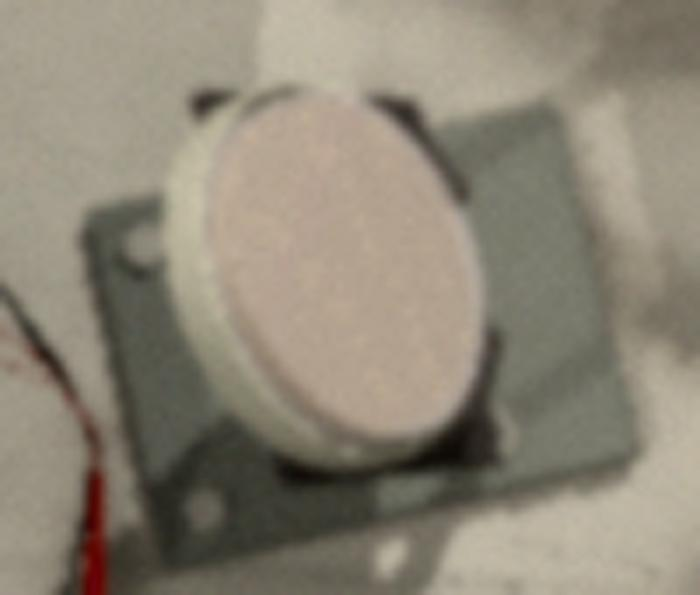

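```bash
cat > fit4.py <<'E'
import numpy as np,cv2,pickle
from scipy.optimize import minimize
np.set_printoptions(precision=2,suppress=True)
ci=pickle.load(open("cam.pkl","rb"))
def proj(n,P):
    K=np.array(ci[n]["camera_matrix"]);W=np.array(ci[n]["world_from_camera"]); q=(P-W[:3,3])@W[:3,:3]@K.T; return q[:,:2]/q[:,2:]
def frame(yaw,tilt):
    h=np.array([np.cos(yaw),np.sin(yaw),0]); n=np.sin(tilt)*h+np.array([0,0,np.cos(tilt)]); l=np.cross([0,0,1.],h); return h,n,l,np.cross(n,l)
a=np.linspace(0,2*np.pi,72)[:,None]
def ring(C,f,n,r): return C+n*f[1]+r*(np.cos(a)*f[2]+np.sin(a)*f[3])
def fit(C0,yaw0,pts,zsig=2,ysig=3,flip=True):
    def res(p):
        f=frame(np.deg2rad(p[4]),np.deg2rad(p[3])); C=C0+p[0]*f[0]+p[1]*f[2]+[0,0,p[2]]
        D=np.r_[ring(C,f,-9,47),ring(C,f,3,47),ring(C,f,9,43)] if flip else np.r_[ring(C,f,-9,43),ring(C,f,-3,47),ring(C,f,9,47)]
        q=cv2.convexHull(proj("top",D).astype(np.float32))
        return np.r_[[cv2.pointPolygonTest(q,(float(u),float(v)),True) for u,v in pts-0.5],p[2]/zsig,(p[4]-yaw0)/ysig]
    x0=np.array([1,1,1,53,yaw0])
    r=minimize(lambda p:(res(p)**2).sum(),x0,method="Nelder-Mead",options=dict(maxiter=4000,initial_simplex=x0+np.vstack([np.zeros(5),np.diag([4,4,4,6,4])])))
    print(r.x,r.fun,res(r.x))
if __name__=="__main__":
    oth=np.array([(300,88),(380,110),(430,160),(465,215),(483,285),(480,350),(460,400),(165,200),(170,260),(190,330),(225,395),(280,450),(330,468),(385,465),(195,130),(235,98)])/7.+[155,135]
    fit(np.array([510,-161,110.]),-70,oth)
    i0=np.array([(208,190),(262,80),(300,110),(325,165),(340,240),(335,300),(315,345),(290,360)])
E
python3 fit4.py
```

```text
[ -1.66   2.39  -0.27  56.71 -72.37] 3.963947446923542 [ 0.96 -0.28 -0.25 -0.61 -0.14  0.53  0.99 -0.09  0.28  0.16 -0.16 -0.32
  0.29  0.11  0.53 -0.03 -0.14 -0.79]
```

```bash
python3 st.py 55 0 120
```

```text
t 14.7 hlz [ 129.89 -291.67  144.22] yawy -82.4 zax [ 0.05 -0.04 -1.  ] w 65.2 F [-0.13 -0.48 -0.11] j [-0.96  0.3  -0.05 -0.02 -1.16  2.67]
tool delta mm [290.56 -75.47  33.83] H in tool [-0.    1.    0.04]
```

Call:
arm_command --commands '[0.03, -0.008, 0.0, 0, 0.035, -0.009, 0.003, 0, 0.035, -0.009, 0.004, 0, 0.035, -0.009, 0.004, 0, 0.035, -0.009, 0.004, 0]' --jaw 0

```text
clock: 15.2
position: [377.1, -494.2, 246.0]
ee_rot: [0.997, 0.066, 0.024, 0.021]
contact_force: [0.1, -0.5, -0.6]
gripper_width: 0.2
```

Call:
arm_command --commands '[0.03, -0.008, 0.004, 0, 0.03, -0.008, 0.004, 0, 0.025, -0.007, 0.004, 0, 0.02, -0.004, 0.003, 0, 0, 0, 0, 0]'

```text
clock: 15.7
position: [489.3, -445.8, 233.2]
ee_rot: [0.997, 0.072, 0.024, 0.021]
contact_force: [0.3, -0.0, 0.3]
gripper_width: -0.4
```

```bash
python3 st.py 55 0 30
```

```text
t 15.7 hlz [ 50.47   1.75 123.18] yawy -81.8 zax [ 0.05 -0.04 -1.  ] w -0.4 F [ 0.34 -0.04  0.33] j [-0.49  0.41  0.05  0.01 -1.15  2.2 ]
tool delta mm [-5.95  0.27 93.12] H in tool [-0.01  1.    0.04]
```

Call:
arm_command --commands '[-0.002, 0, 0.022, 0, -0.002, 0, 0.025, 0, -0.001, 0, 0.025, 0, 0, 0, 0.015, 0, 0, 0, 0.0, 0]'

```text
clock: 16.2
position: [489.5, -450.0, 145.3]
ee_rot: [0.997, 0.073, 0.025, 0.022]
contact_force: [0.1, -0.4, 0.4]
gripper_width: 0.1
```

```bash
python3 st.py 53 0 -5; python3 look.py r
```

```text
t 16.2 hlz [54.65  1.41 35.29] yawy -81.7 zax [ 0.05 -0.04 -1.  ] w 0.1 F [ 0.07 -0.44  0.37] j [-0.5   0.49 -0.06  0.01 -0.96  2.21]
tool delta mm [-3.23 -3.59 40.06] H in tool [-0.02  1.    0.05]
```

View pics/r.png

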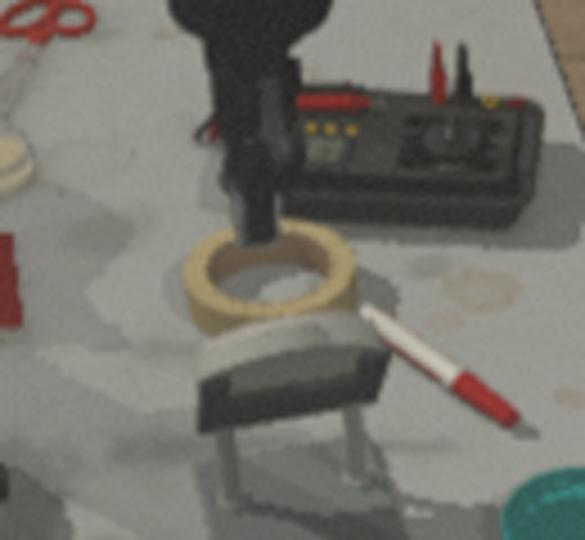

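Call:
arm_command --commands '[-0.001, -0.001, 0.01, 0, -0.001, -0.001, 0.01, 0, -0.001, -0.001, 0.01, 0, 0, 0, 0.008, 0, 0, 0, 0.0, 0]'

```text
clock: 16.75
position: [489.5, -450.7, 109.1]
ee_rot: [0.997, 0.073, 0.028, 0.025]
contact_force: [-0.4, -1.9, -0.0]
gripper_width: 0.0
```

```bash
python3 st.py 45 0 -11; 
```

```text
t 16.75 hlz [55.38  1.32 -0.86] yawy -81.7 zax [ 0.06 -0.04 -1.  ] w 0.0 F [-0.41 -1.92 -0.02] j [-0.5   0.52 -0.11  0.02 -0.87  2.2 ]
tool delta mm [ -1.66 -10.92   9.5 ] H in tool [-0.02  1.    0.05]
```

Call:
arm_command --commands '[-0.001, -0.003, 0.007, 0, 0, -0.002, 0.0025, 0, 0, -0.0018, 0.0013, 0, 0, -0.0018, 0.0013, 0, 0, -0.0018, 0.0013, 0]'

```text
clock: 17.25
position: [488.3, -440.9, 94.7]
ee_rot: [0.997, 0.073, 0.028, 0.025]
contact_force: [0.0, 0.2, -0.6]
gripper_width: -0.2
```

```bash
python3 st.py 38 0 -17.7; python3 look.py s
```

```text
t 17.25 hlz [ 45.48   1.4  -15.25] yawy -81.7 zax [ 0.06 -0.05 -1.  ] w -0.2 F [ 0.    0.21 -0.63] j [-0.48  0.52 -0.14  0.02 -0.83  2.19]
tool delta mm [-1.39 -7.62  1.96] H in tool [-0.02  1.    0.05]
```

View pics/s.png

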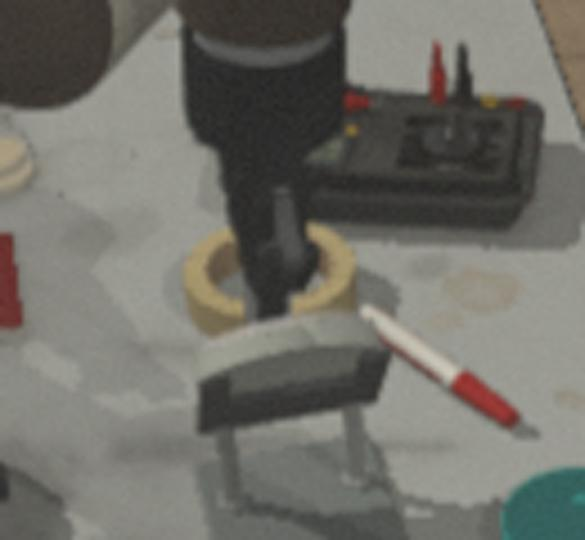

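Call:
arm_command --commands '[0, -0.001, 0.0007, 0, 0, -0.001, 0.0007, 0, 0, -0.001, 0.0007, 0, 0, -0.001, 0.0007, 0, 0, -0.001, 0.0007, 0]'

```text
clock: 17.8
position: [488.0, -435.6, 91.2]
ee_rot: [0.997, 0.073, 0.029, 0.026]
contact_force: [0.3, -0.6, 0.5]
gripper_width: 0.2
```

```bash
python3 st.py 38 0 -17.7; python3 look.py t
```

```text
t 17.8 hlz [ 40.18   1.8  -18.83] yawy -81.7 zax [ 0.06 -0.05 -1.  ] w 0.2 F [ 0.34 -0.59  0.51] j [-0.48  0.52 -0.16  0.02 -0.82  2.18]
tool delta mm [-1.7  -2.14 -1.34] H in tool [-0.02  1.    0.05]
```

View pics/t.png

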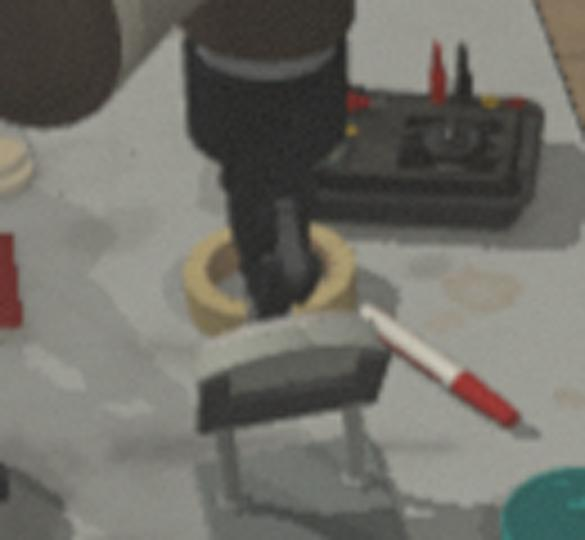

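Call:
arm_command --commands '[0, -0.001, 0.0007, 0, 0, -0.001, 0.0007, 0, 0, -0.001, 0.0007, 0, 0, 0, 0, 0, 0, 0, 0, 0]'

```text
clock: 18.35
position: [487.7, -432.5, 88.6]
ee_rot: [0.997, 0.074, 0.029, 0.026]
contact_force: [0.1, 0.5, 0.5]
gripper_width: -0.0
```

```bash
python3 st.py 38 0 -17.7; python3 look.py t2; python3 - <<'E'
import cv2,numpy as np
a=[cv2.resize(cv2.imread(f"pics/{n}.png")[280:450,180:420],None,fx=1.6,fy=1.6) for n in("s","t","t2")]
cv2.imwrite("pics/cmp.png",np.hstack([a[0],a[2]]))
E
```

```text
t 18.35 hlz [ 37.03   1.91 -21.37] yawy -81.6 zax [ 0.06 -0.05 -1.  ] w -0.0 F [0.1  0.49 0.46] j [-0.47  0.52 -0.17  0.02 -0.81  2.18]
tool delta mm [-1.73  1.15 -3.71] H in tool [-0.02  1.    0.05]
```

View pics/cmp.png

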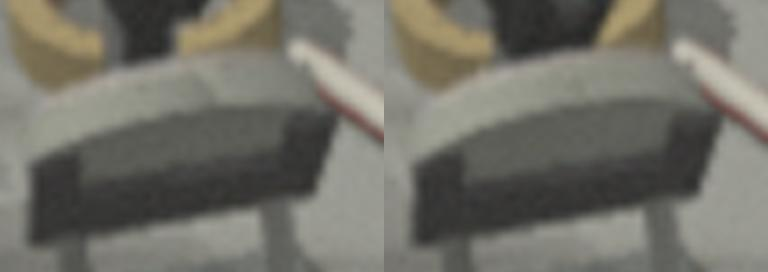

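Call:
arm_command --commands '[0, -0.001, 0.0007, 0, 0, -0.001, 0.0007, 0, 0, 0, 0, 0, 0, 0, 0, 0, 0, 0, 0, 0]'

```text
clock: 18.9
position: [487.7, -431.3, 87.7]
ee_rot: [0.997, 0.074, 0.029, 0.026]
contact_force: [-0.9, -0.3, 0.8]
gripper_width: 0.0
```

```bash
python3 st.py 38 0 -17.7; python3 look.py t3; python3 - <<'E'
import cv2,numpy as np
a=[cv2.resize(cv2.imread(f"pics/{n}.png")[280:450,180:420],None,fx=1.6,fy=1.6) for n in("t2","t3")]
cv2.imwrite("pics/cmp2.png",np.hstack(a))
E
```

```text
t 18.9 hlz [ 35.88   2.05 -22.33] yawy -81.6 zax [ 0.06 -0.05 -1.  ] w 0.0 F [-0.86 -0.31  0.8 ] j [-0.47  0.52 -0.17  0.02 -0.8   2.17]
tool delta mm [-1.83  2.35 -4.61] H in tool [-0.02  1.    0.06]
```

View pics/cmp2.png

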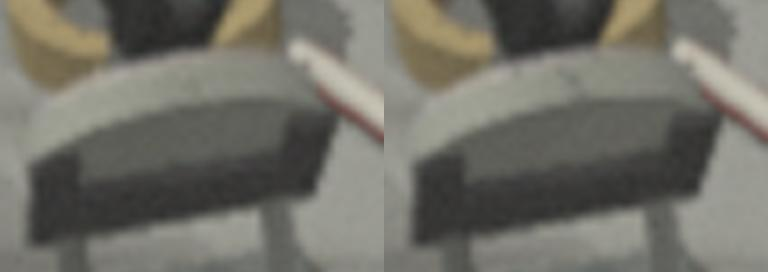

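Call:
arm_command --commands '[0, -0.001, 0.0007, 0, 0, -0.001, 0.0007, 0, 0, -0.001, 0.0007, 0, 0, 0, 0, 0, 0, 0, 0, 0]'

```text
clock: 19.45
position: [487.8, -431.2, 87.7]
ee_rot: [0.996, 0.074, 0.03, 0.029]
contact_force: [-1.3, -2.7, 1.3]
gripper_width: 0.1
```

```bash
python3 st.py 38 0 -17.7; python3 look.py t4; python3 - <<'E'
import cv2,numpy as np
a=[cv2.resize(cv2.imread(f"pics/{n}.png")[280:450,180:420],None,fx=1.6,fy=1.6) for n in("t3","t4")]
cv2.imwrite("pics/cmp3.png",np.hstack(a))
E
```

```text
t 19.45 hlz [ 35.78   2.12 -22.35] yawy -81.6 zax [ 0.07 -0.05 -1.  ] w 0.1 F [-1.25 -2.72  1.34] j [-0.47  0.52 -0.18  0.03 -0.79  2.17]
tool delta mm [-1.9   2.47 -4.61] H in tool [-0.02  1.    0.06]
```

View pics/cmp3.png

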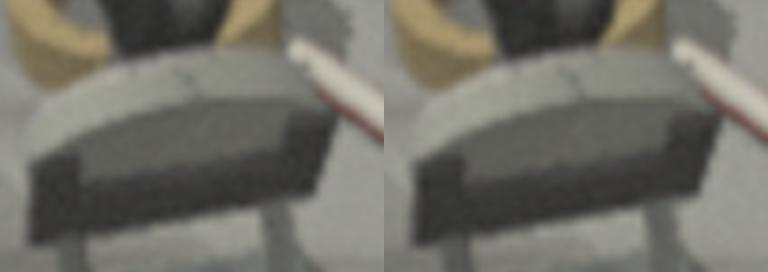

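Call:
arm_command --commands '[0, 0.003, -0.002, 0, 0, 0.006, -0.004, 0, 0, 0.008, -0.006, 0, 0, 0.008, -0.015, 0, 0, 0.005, -0.03, 0]'

```text
clock: 20.0
position: [486.3, -455.0, 141.2]
ee_rot: [0.997, 0.074, 0.025, 0.023]
contact_force: [0.9, 0.1, 0.5]
gripper_width: 0.1
```

Call:
arm_command --commands '[0, 0, -0.04, 0, 0, 0.0, -0.04, 0, -0.03, 0.01, -0.02, 0, -0.04, 0.02, 0, 0, -0.04, 0.02, 0, 0]'

```text
clock: 20.5
position: [383.3, -518.8, 249.0]
ee_rot: [0.996, 0.078, 0.029, 0.026]
contact_force: [0.5, -1.2, -0.8]
gripper_width: -0.1
```

Call:
arm_command --commands '[-0.04, 0.01, 0, 0, -0.04, 0.01, 0, 0, -0.04, 0.01, 0, 0, -0.03, 0.01, 0, 0, 0, 0, 0, 0]'

```text
clock: 21.0
position: [232.2, -587.0, 245.8]
ee_rot: [0.996, 0.075, 0.031, 0.027]
contact_force: [0.3, 0.3, 0.3]
gripper_width: -0.2
```

```bash
python3 st.py; python3 - <<'E'
from bench import arm
import cv2
for n in("top","side"): cv2.imwrite(f"pics/full2_{n}.png",arm.get_image(n)[...,::-1])
im=cv2.imread("pics/full2_top.png"); a=cv2.resize(im[155:230,300:390],None,fx=8,fy=8,interpolation=cv2.INTER_CUBIC)
cv2.imwrite("pics/z2_top.png",cv2.convertScaleAbs(a,alpha=1.6,beta=-100))
im=cv2.imread("pics/full2_side.png"); a=cv2.resize(im[145:215,220:300],None,fx=8,fy=8,interpolation=cv2.INTER_CUBIC)
cv2.imwrite("pics/z2_side.png",cv2.convertScaleAbs(a,alpha=1.6,beta=-60))
E
```

```text
t 21.0 hlz [ 156.94 -271.58  135.77] yawy -81.5 zax [ 0.07 -0.05 -1.  ] w -0.2 F [0.31 0.28 0.26] j [-0.95  0.35  0.   -0.03 -1.14  2.68]
```

View pics/z2_top.png

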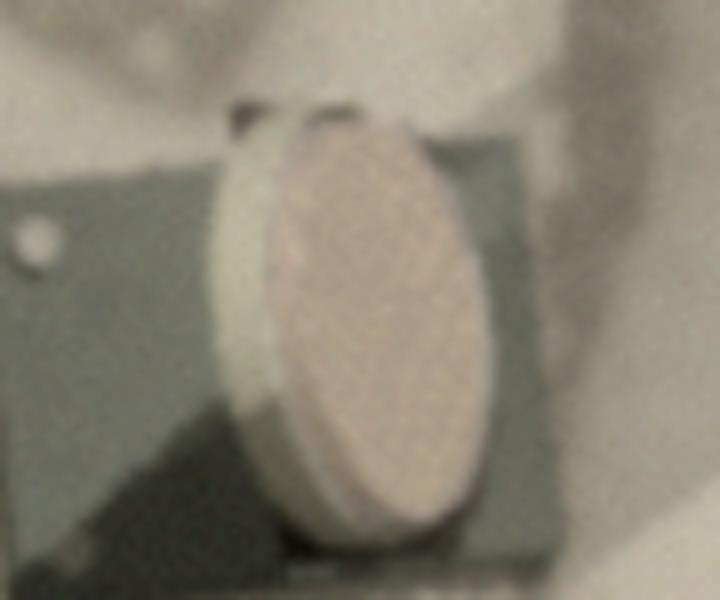

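View pics/z2_side.png

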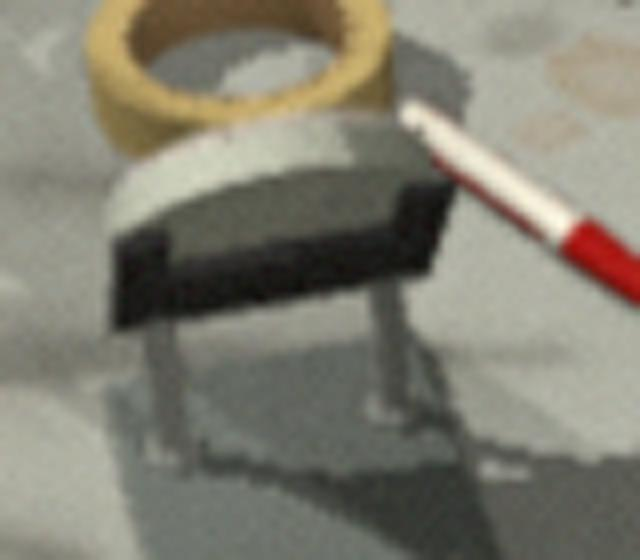

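View pics/full2_side.png

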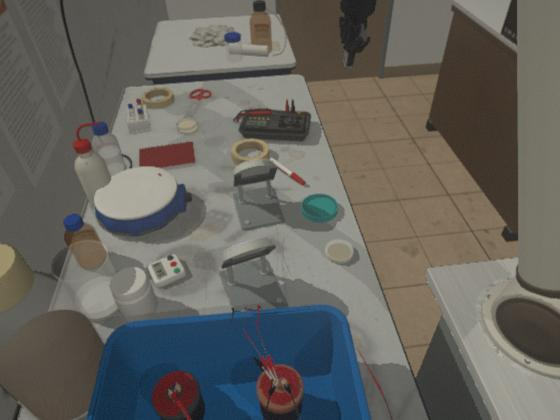

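```bash
python3 - <<'E'
from fit4 import *
p=np.array([(400,125),(435,165),(465,220),(485,290),(492,350),(487,410),(470,460),(450,500),(250,120),(225,170),(212,240),(210,290),(218,350),(230,400),(250,455),(285,510),(320,535),(370,547)])/8+[300,155]
fit(np.array([481,-396,110.]),-82.5,p)
# initial lid-up picture, 5x crop from fit_top.png (fit points along drawn/visible lid edge as control)
u,v=proj("top",np.array([[481,-396,110.]]))[0]*5; 
i0=(np.array([(168,200),(180,130),(215,98),(258,80),(300,110),(325,165),(340,240),(335,300),(315,345),(285,361),(180,270),(200,320)])+[int(u)-250,int(v)-220])/5
fit(np.array([481,-396,110.]),-82.5,i0,flip=False)
E
```

```text
[ -0.14   1.97  -0.18  55.38 -82.4 ] 2.3712088344660476 [ 0.62  0.37 -0.2  -0.43 -0.47 -0.04  0.75  0.45  0.06  0.28  0.15 -0.12
 -0.02 -0.01 -0.07  0.07  0.55 -0.43 -0.09  0.03]
[  0.75  -0.49  -0.26  56.19 -83.87] 3.203188218564547 [-0.39 -0.23  1.39 -0.13  0.16  0.08 -0.34  0.05  0.68  0.42  0.11  0.14
 -0.13 -0.46]
```

```bash
cat > ov.py <<'E'
from fit4 import *
C0=np.array([481,-396,110.]); f=frame(np.deg2rad(-82.4),np.deg2rad(55))
def ov(n,src,x0,y0,w,h,l,rings,k=8):
    im=cv2.imread(src); a=cv2.convertScaleAbs(cv2.resize(im[y0:y0+h,x0:x0+w],None,fx=k,fy=k,interpolation=cv2.INTER_CUBIC),alpha=1.6,beta=-90)
    for nn,r,c in rings:
        q=(proj(n,ring(C0+l*f[2],f,nn,r))+.5-[x0,y0])*k
        cv2.polylines(a,[q.astype(np.int32).reshape(-1,1,2)],True,c,1)
    return a
new=[(-9,47,(0,0,255)),(3,47,(0,0,255)),(9,43,(0,255,0))]; old=[(9,47,(0,0,255)),(-3,47,(0,0,255)),(-9,43,(0,255,0))]
cv2.imwrite("pics/ov_top.png",np.hstack([ov("top","pics/full2_top.png",320,160,50,72,l,new) for l in (0,2)]))
cv2.imwrite("pics/ov_top0.png",np.hstack([ov("top","pics/top0.png",320,160,50,72,l,old) for l in (0,2)]))
cv2.imwrite("pics/ov_side.png",np.vstack([np.hstack([ov("side",s,228,150,54,36,l,r,7) for l in (0,2)]) for s,r in (("pics/full2_side.png",new),("pics/side0.png",old))]))
E
python3 ov.py
```

```text
(no output)
```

View pics/ov_top.png

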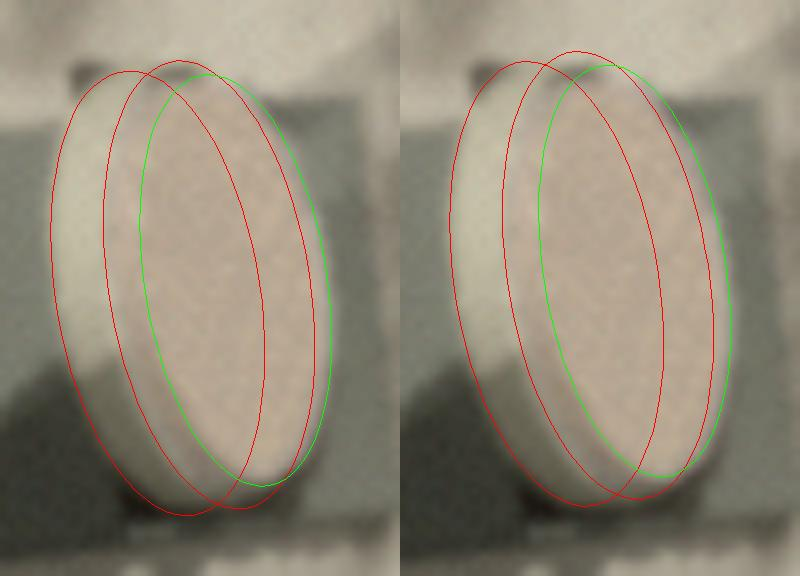

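View pics/ov_top0.png

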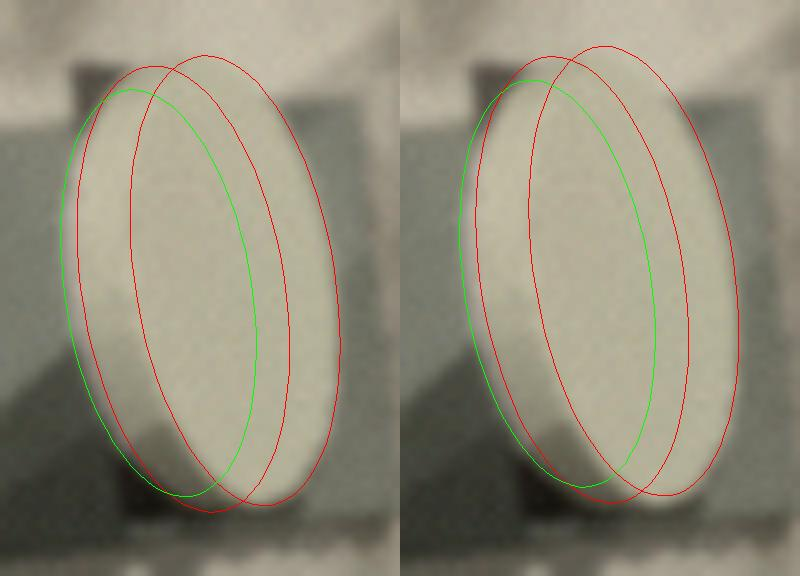

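View pics/ov_side.png

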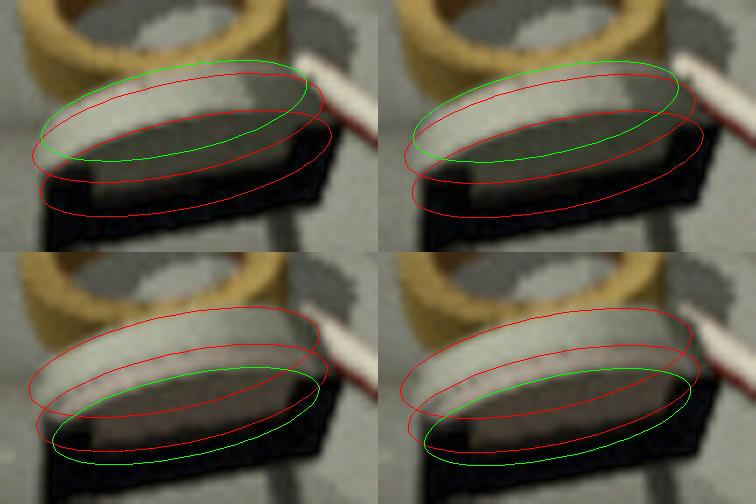

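```bash
python3 - <<'E'
import cv2,numpy as np
a=cv2.imread("pics/top0.png").astype(int);b=cv2.imread("pics/full2_top.png").astype(int)
d=np.abs(a-b).max(2)[130:225,150:255]; print("other dish crop diff: mean",d.mean().round(1),"n>40:",(d>40).sum())
from bench import arm
print(arm.read_state()["contact_force"].round(1)); print(arm.job_done())
E
```

```text
other dish crop diff: mean 2.2 n>40: 0
[ 0.7  0.1 -0.7]
the job is handed in; nothing more can be done
None
```

The lid-up dish is now upside down in its own stand, lid underneath, and the job was handed in at about 21 s of the 40 s allowed.

**What I did:** The tool can only point straight down. I put one finger behind the dish in the fork gap, tipped it upright against its stops and pinched lid and base together. The opening read about 17 mm. I lifted it, rolled the tool 180 degrees, lowered it upright onto the stops, opened gradually and let it lean back onto the slope.

**What went wrong on the way:** After the first release a fit in the top view gave a tilt of about 50 degrees, so the lower rim was still hanging on the stops. I pushed the lower part of the dish square to the plate with closed fingers until it stopped at about 3 N, then withdrew.

**Last checks:**
- **Tilt:** the fit now gives 55.4 degrees, which is a lid axis of about 125 degrees. Its centre is within about 1 mm of the seat across and down the slope.
- **Lid and base:** the silhouettes are consistent with a shut dish.
- **Sideways position:** the two cameras disagree. The top view fit puts the dish about 2 mm to one side, and the side view does not show that. I took it as calibration error and left the dish alone.
- **Other dish:** its part of the top picture is unchanged from the start.
- **Arm:** it stood clear, with contact force at noise level.

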